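Sort full reagent bottles from empties, then mix one for use

ROBOT

A 6-joint arm with a two-finger parallel gripper is mounted at the origin on the work surface. World frame = base frame: x ahead of the robot, y to its left, z up, the work surface at z = 0. Lengths are in mm, angles in rad, forces in N, time in s.
With the tool pointing down it reaches from about 275 to 750 mm from the base axis. Payload 10.2 kg.
Tool frame: the origin (TCP) lies at the very end of the fingers, on their centre line; the grasp point (between the pads) lies 19 mm behind it (ctrl.pinch_z is the distance from the TCP to the grasp point, in mm); y points along the fingers, z is the direction in which the jaws open and shut, and the axes are right-handed (so a half turn about y gives the same grasp; the last joint's range is limited). The gripper opens to 85 mm and grips with 20 to 120 N. Pads are 22 mm wide; open, the fingers measure 114 mm over their backs; the gripper's body (76 mm by 85 mm) begins 54 mm behind the grasp point. The pads swing forward as they close: fully open they stand 13 mm farther back than shut.
Start: joints at [1.082, 0.313, 1.498, -0, 1.331, -0.223], TCP at [137.92, 506.566, 209.894] pointing down, gripper open.
Joint ranges: [-2.94, 2.94], [-0.97, 2.17], [0.19, 2.56], [-1.23, 4.37], [0.02, 3.11], [-2.88, 2.88]. Speed limits (rad/s): [2.39, 2.39, 3.01, 3.14, 3.14, 3.14].

INTERFACE

Orientations are given as a unit quaternion [w, x, y, z].
In Python, from rig import sense, eyes, ctrl gives the robot as it stands. The module is installed in compiled form; this text tells all that it offers.
- The arm moves only by the shell command python3 -m handwheel 'ROWS' [FORCE]. ROWS is JSON, a list of rows, each an object of numbers: "grip": the finger opening in mm, from 0 to 85.4; "tx", "ty", "tz": the shift along the tool's x, y, z in mm; "wx", "wy", "wz": the turn, a rotation vector about the tool's x, y, z in rad. In form: [{"grip": .., "tx": .., "ty": .., "tz": .., "wx": .., "wy": .., "wz": ..}, ...]. A call has 1 to 10 rows; each row shifts and turns the commanded pose from where the row before left it, along the tool's axes as they then stand; what a row does not reach is not made up. A row lasts 1/12 s, in which the tool goes at most 41.7 mm and 7.16 degrees, less where a joint would pass 70% of its speed; a pose out of reach is approached as far as the arm can. A call is refused whole if a number of a shift passes 41.7 or a number of a turn 0.125, either way. A call with a gripper value outside its range is refused whole. The fingers move at their own pace and stop on an object; FORCE is the grip in N (left out, the last holds). Time passes only in rows, so rows that do not move let the fingers close. It gives the time, the measured TCP pose, the force and the opening at its end, in the units of the state.
- sense(): the state, without advancing time (a new reading comes with each control period).
- eyes.capture(name): name is "side" or "top"; returns a dict with "pixels" (480x640x3 uint8, red, green, blue), "mtx" (3x3 intrinsics, pixels), "dist" ([k1, k2, p1, p2, k3] as OpenCV has them; the pictures are not rectified), "R" (3x3) and "t" (3): a world point X has camera coordinates R X + t. Camera axes: x right, y down, z forward; pixel columns grow to the right and rows downward; lengths in mm; the calibration is good to about 2 mm. A picture is of the moment at which its call begins. There is no depth.
- ctrl.finish_job(): hands the job in, once; it reports no verdict.
The state is a dict: "time_s": time; "joints": joint angles; "dq": joint speeds; "tau": joint torques, N m; "eef_pos": TCP position; "ee_rot": TCP orientation; "force": force on the tool from outside, world axes, zero at the start; "wrist_torque": the same for the moment, N m; "grip_width": opening from 0.0 (shut) to 1.0 (fully open).
Only numpy, scipy, OpenCV 4.12 (cv2) and the standard library are available. Lean on these libraries where they do the work, as an engineer would, in place of code of your own. Each camera call takes 0.05 s, during which the arm holds its last target.

TASK

The brown reagent bottles on the bench look alike, but some are full and some empty, which you can feel only by lifting them: stand all the full ones upright in the blue ready tray and all the empty ones upright in the yellow empties tray. When all are sorted, switch the mixer on, take one full bottle from the ready tray, hold it upright on the middle of the mixer's head, press until the head is fully down and keep it down for two full seconds. Then stand that bottle upright in the middle of the steel dish, ready for use, and switch the mixer off; leave the slide box, tube rack and marker where they are.

Things in the scene. Friction and masses are not known exactly. Their poses are not given: they have to be found in the camera images.
- bottle_a_center (a point): Centre (38 mm above its base, on its axis) of one of the look-alike sealed reagent bottles: squat, round, light-proof brown plastic with a blank paper label, a blue band and a wide white screw cap. Body 56 mm in diameter and straight-sided from the base to 54 mm up, cap 42 mm in diameter, 76 mm tall overall; z is the bottle's axis, towards the cap. A full one weighs 150 to 190 g, an empty one 32 to 52 g; nothing in the look tells which. Not every bottle is there every time.
- bottle_b_center (a point): Centre (38 mm above its base, on its axis) of one of the look-alike sealed reagent bottles: squat, round, light-proof brown plastic with a blank paper label, a blue band and a wide white screw cap. Body 56 mm in diameter and straight-sided from the base to 54 mm up, cap 42 mm in diameter, 76 mm tall overall; z is the bottle's axis, towards the cap. A full one weighs 150 to 190 g, an empty one 32 to 52 g; nothing in the look tells which. Not every bottle is there every time.
- bottle_c_center (a point): Centre (38 mm above its base, on its axis) of one of the look-alike sealed reagent bottles: squat, round, light-proof brown plastic with a blank paper label, a blue band and a wide white screw cap. Body 56 mm in diameter and straight-sided from the base to 54 mm up, cap 42 mm in diameter, 76 mm tall overall; z is the bottle's axis, towards the cap. A full one weighs 150 to 190 g, an empty one 32 to 52 g; nothing in the look tells which. Not every bottle is there every time.
- bottle_d_center (a point): Centre (38 mm above its base, on its axis) of one of the look-alike sealed reagent bottles: squat, round, light-proof brown plastic with a blank paper label, a blue band and a wide white screw cap. Body 56 mm in diameter and straight-sided from the base to 54 mm up, cap 42 mm in diameter, 76 mm tall overall; z is the bottle's axis, towards the cap. A full one weighs 150 to 190 g, an empty one 32 to 52 g; nothing in the look tells which. Not every bottle is there every time.
- bottle_e_center (a point): Centre (38 mm above its base, on its axis) of one of the look-alike sealed reagent bottles: squat, round, light-proof brown plastic with a blank paper label, a blue band and a wide white screw cap. Body 56 mm in diameter and straight-sided from the base to 54 mm up, cap 42 mm in diameter, 76 mm tall overall; z is the bottle's axis, towards the cap. A full one weighs 150 to 190 g, an empty one 32 to 52 g; nothing in the look tells which. Not every bottle is there every time.
- bottle_f_center (a point): Centre (38 mm above its base, on its axis) of one of the look-alike sealed reagent bottles: squat, round, light-proof brown plastic with a blank paper label, a blue band and a wide white screw cap. Body 56 mm in diameter and straight-sided from the base to 54 mm up, cap 42 mm in diameter, 76 mm tall overall; z is the bottle's axis, towards the cap. A full one weighs 150 to 190 g, an empty one 32 to 52 g; nothing in the look tells which. Not every bottle is there every time.
- ready_tray: Blue ready tray, for the full bottles: open square tray, 165 x 165 mm outside, walls 4 mm thick and 20 mm high, inner floor about 4 mm above the bench, fixed to the bench. Origin: centre of its underside; x and y along its sides, z up.
- empties_tray: Yellow empties tray, for the empty bottles: open square tray, 165 x 165 mm outside, walls 4 mm thick and 20 mm high, inner floor about 4 mm above the bench, fixed to the bench. Origin: centre of its underside; x and y along its sides, z up.
- mixer: Touch vortex mixer, white and grey, 150 x 120 mm in plan (x by y), fixed to the bench. Origin: centre of its underside, on the bench; z up. Round sprung head behind (+x), at x = 22 mm, y = 0; front deck (at -x) 58 mm high with a speed dial (no part of the job) at y = -30 mm and the red power switch at y = +24 mm; the grey housing under the head is 70 mm high.
- mixer_head_top (a point): Centre of the top of the mixer's round black rubber head, 68 mm in diameter with a blue edge, flat, top 92 mm above the bench when up; the point moves down with the head.
- mixer_head (a joint): How far the mixer's sprung head is pressed down, in m: 0 up, 0.008 fully down (a hard stop). The spring needs about 4 N to start moving and about 10 N to be fully down; it comes up again when released. A full bottle's own weight does not move it.
- mixer_switch (a joint): Mixer power switch, a small red toggle lever on the mixer's front deck, in rad: 0 is off (leaning to the mixer's -y side), 0.5 upright, 1.0 is on (leaning to its +y side). Swings in the mixer's y-z plane and stays where it is left; pushed sideways near its tip it takes only a few newtons.
- mixer_switch_tip (a point): Tip of the red toggle lever of the mixer's power switch (moves with the lever): 30 mm from its pivot, which lies 62 mm above the bench at x = -50 mm, y = 24 mm of the mixer; ball tip 11 mm in diameter.
- work_dish: Flat round stainless dish, 110 mm in diameter, 4 mm thick, fixed to the bench: the place of the bottle in use. Origin: centre of its underside; its top is 4 mm above the bench.
- slide_box: Blue slide box, 75 x 100 x 28 mm, a bystander; origin under its centre.
- tube_rack: White foam rack with small capped tubes, 70 x 110 x 40 mm, a bystander; origin under its centre.
- marker: Red marker pen with a white cap, 130 mm long (along its y), 18 mm wide, a bystander; origin under its centre.

How it is judged (in metres and radians):
On the way, in this order (a step that is already met when the one before it is completed fails the run):
1. every bottle stands in the tray it belongs in: the full ones (over 1 N on the tray) in the ready tray, the empty ones in the empties tray ((((x of bottle_a_center in the frame of ready_tray between -0.065 and 0.065 m and y of bottle_a_center in the frame of ready_tray between -0.065 and 0.065 m and z of bottle_a_center in the frame of ready_tray below 0.05 m and angle between bottle_a_center's own z axis and vertical below 0.15 rad) and contact force between bottle_a and ready_tray above 1 N) or ((x of bottle_a_center in the frame of empties_tray between -0.065 and 0.065 m and y of bottle_a_center in the frame of empties_tray between -0.065 and 0.065 m and z of bottle_a_center in the frame of empties_tray below 0.05 m and angle between bottle_a_center's own z axis and vertical below 0.15 rad) and contact force between bottle_a and empties_tray below 1 N)) and (((x of bottle_b_center in the frame of ready_tray between -0.065 and 0.065 m and y of bottle_b_center in the frame of ready_tray between -0.065 and 0.065 m and z of bottle_b_center in the frame of ready_tray below 0.05 m and angle between bottle_b_center's own z axis and vertical below 0.15 rad) and contact force between bottle_b and ready_tray above 1 N) or ((x of bottle_b_center in the frame of empties_tray between -0.065 and 0.065 m and y of bottle_b_center in the frame of empties_tray between -0.065 and 0.065 m and z of bottle_b_center in the frame of empties_tray below 0.05 m and angle between bottle_b_center's own z axis and vertical below 0.15 rad) and contact force between bottle_b and empties_tray below 1 N)) and (((x of bottle_c_center in the frame of ready_tray between -0.065 and 0.065 m and y of bottle_c_center in the frame of ready_tray between -0.065 and 0.065 m and z of bottle_c_center in the frame of ready_tray below 0.05 m and angle between bottle_c_center's own z axis and vertical below 0.15 rad) and contact force between bottle_c and ready_tray above 1 N) or ((x of bottle_c_center in the frame of empties_tray between -0.065 and 0.065 m and y of bottle_c_center in the frame of empties_tray between -0.065 and 0.065 m and z of bottle_c_center in the frame of empties_tray below 0.05 m and angle between bottle_c_center's own z axis and vertical below 0.15 rad) and contact force between bottle_c and empties_tray below 1 N)) and (((x of bottle_d_center in the frame of ready_tray between -0.065 and 0.065 m and y of bottle_d_center in the frame of ready_tray between -0.065 and 0.065 m and z of bottle_d_center in the frame of ready_tray below 0.05 m and angle between bottle_d_center's own z axis and vertical below 0.15 rad) and contact force between bottle_d and ready_tray above 1 N) or ((x of bottle_d_center in the frame of empties_tray between -0.065 and 0.065 m and y of bottle_d_center in the frame of empties_tray between -0.065 and 0.065 m and z of bottle_d_center in the frame of empties_tray below 0.05 m and angle between bottle_d_center's own z axis and vertical below 0.15 rad) and contact force between bottle_d and empties_tray below 1 N)) and (((x of bottle_e_center in the frame of ready_tray between -0.065 and 0.065 m and y of bottle_e_center in the frame of ready_tray between -0.065 and 0.065 m and z of bottle_e_center in the frame of ready_tray below 0.05 m and angle between bottle_e_center's own z axis and vertical below 0.15 rad) and contact force between bottle_e and ready_tray above 1 N) or ((x of bottle_e_center in the frame of empties_tray between -0.065 and 0.065 m and y of bottle_e_center in the frame of empties_tray between -0.065 and 0.065 m and z of bottle_e_center in the frame of empties_tray below 0.05 m and angle between bottle_e_center's own z axis and vertical below 0.15 rad) and contact force between bottle_e and empties_tray below 1 N)) and (((x of bottle_f_center in the frame of ready_tray between -0.065 and 0.065 m and y of bottle_f_center in the frame of ready_tray between -0.065 and 0.065 m and z of bottle_f_center in the frame of ready_tray below 0.05 m and angle between bottle_f_center's own z axis and vertical below 0.15 rad) and contact force between bottle_f and ready_tray above 1 N) or ((x of bottle_f_center in the frame of empties_tray between -0.065 and 0.065 m and y of bottle_f_center in the frame of empties_tray between -0.065 and 0.065 m and z of bottle_f_center in the frame of empties_tray below 0.05 m and angle between bottle_f_center's own z axis and vertical below 0.15 rad) and contact force between bottle_f and empties_tray below 1 N))), for 0.3 s.
2. with the mixer on and all other bottles in their trays, one bottle, upright and centred within 18 mm, presses the mixer's head fully down (over 6.6 mm) for 1.5 s (value of joint mixer_switch above 0.8 rad and value of joint mixer_head above 0.0066 m and ((horizontal distance between bottle_a_center and mixer_head_top below 0.018 m and angle between bottle_a_center's own z axis and vertical below 0.2 rad and z of bottle_a_center in the frame of mixer between 0.112 and 0.1255 m) or (horizontal distance between bottle_b_center and mixer_head_top below 0.018 m and angle between bottle_b_center's own z axis and vertical below 0.2 rad and z of bottle_b_center in the frame of mixer between 0.112 and 0.1255 m) or (horizontal distance between bottle_c_center and mixer_head_top below 0.018 m and angle between bottle_c_center's own z axis and vertical below 0.2 rad and z of bottle_c_center in the frame of mixer between 0.112 and 0.1255 m) or (horizontal distance between bottle_d_center and mixer_head_top below 0.018 m and angle between bottle_d_center's own z axis and vertical below 0.2 rad and z of bottle_d_center in the frame of mixer between 0.112 and 0.1255 m) or (horizontal distance between bottle_e_center and mixer_head_top below 0.018 m and angle between bottle_e_center's own z axis and vertical below 0.2 rad and z of bottle_e_center in the frame of mixer between 0.112 and 0.1255 m) or (horizontal distance between bottle_f_center and mixer_head_top below 0.018 m and angle between bottle_f_center's own z axis and vertical below 0.2 rad and z of bottle_f_center in the frame of mixer between 0.112 and 0.1255 m)) and (((x of bottle_a_center in the frame of ready_tray between -0.065 and 0.065 m and y of bottle_a_center in the frame of ready_tray between -0.065 and 0.065 m and z of bottle_a_center in the frame of ready_tray below 0.05 m and angle between bottle_a_center's own z axis and vertical below 0.15 rad) and contact force between bottle_a and ready_tray above 1 N) or ((x of bottle_a_center in the frame of empties_tray between -0.065 and 0.065 m and y of bottle_a_center in the frame of empties_tray between -0.065 and 0.065 m and z of bottle_a_center in the frame of empties_tray below 0.05 m and angle between bottle_a_center's own z axis and vertical below 0.15 rad) and contact force between bottle_a and empties_tray below 1 N) or (horizontal distance between bottle_a_center and mixer_head_top below 0.018 m and angle between bottle_a_center's own z axis and vertical below 0.2 rad and z of bottle_a_center in the frame of mixer between 0.112 and 0.1255 m)) and (((x of bottle_b_center in the frame of ready_tray between -0.065 and 0.065 m and y of bottle_b_center in the frame of ready_tray between -0.065 and 0.065 m and z of bottle_b_center in the frame of ready_tray below 0.05 m and angle between bottle_b_center's own z axis and vertical below 0.15 rad) and contact force between bottle_b and ready_tray above 1 N) or ((x of bottle_b_center in the frame of empties_tray between -0.065 and 0.065 m and y of bottle_b_center in the frame of empties_tray between -0.065 and 0.065 m and z of bottle_b_center in the frame of empties_tray below 0.05 m and angle between bottle_b_center's own z axis and vertical below 0.15 rad) and contact force between bottle_b and empties_tray below 1 N) or (horizontal distance between bottle_b_center and mixer_head_top below 0.018 m and angle between bottle_b_center's own z axis and vertical below 0.2 rad and z of bottle_b_center in the frame of mixer between 0.112 and 0.1255 m)) and (((x of bottle_c_center in the frame of ready_tray between -0.065 and 0.065 m and y of bottle_c_center in the frame of ready_tray between -0.065 and 0.065 m and z of bottle_c_center in the frame of ready_tray below 0.05 m and angle between bottle_c_center's own z axis and vertical below 0.15 rad) and contact force between bottle_c and ready_tray above 1 N) or ((x of bottle_c_center in the frame of empties_tray between -0.065 and 0.065 m and y of bottle_c_center in the frame of empties_tray between -0.065 and 0.065 m and z of bottle_c_center in the frame of empties_tray below 0.05 m and angle between bottle_c_center's own z axis and vertical below 0.15 rad) and contact force between bottle_c and empties_tray below 1 N) or (horizontal distance between bottle_c_center and mixer_head_top below 0.018 m and angle between bottle_c_center's own z axis and vertical below 0.2 rad and z of bottle_c_center in the frame of mixer between 0.112 and 0.1255 m)) and (((x of bottle_d_center in the frame of ready_tray between -0.065 and 0.065 m and y of bottle_d_center in the frame of ready_tray between -0.065 and 0.065 m and z of bottle_d_center in the frame of ready_tray below 0.05 m and angle between bottle_d_center's own z axis and vertical below 0.15 rad) and contact force between bottle_d and ready_tray above 1 N) or ((x of bottle_d_center in the frame of empties_tray between -0.065 and 0.065 m and y of bottle_d_center in the frame of empties_tray between -0.065 and 0.065 m and z of bottle_d_center in the frame of empties_tray below 0.05 m and angle between bottle_d_center's own z axis and vertical below 0.15 rad) and contact force between bottle_d and empties_tray below 1 N) or (horizontal distance between bottle_d_center and mixer_head_top below 0.018 m and angle between bottle_d_center's own z axis and vertical below 0.2 rad and z of bottle_d_center in the frame of mixer between 0.112 and 0.1255 m)) and (((x of bottle_e_center in the frame of ready_tray between -0.065 and 0.065 m and y of bottle_e_center in the frame of ready_tray between -0.065 and 0.065 m and z of bottle_e_center in the frame of ready_tray below 0.05 m and angle between bottle_e_center's own z axis and vertical below 0.15 rad) and contact force between bottle_e and ready_tray above 1 N) or ((x of bottle_e_center in the frame of empties_tray between -0.065 and 0.065 m and y of bottle_e_center in the frame of empties_tray between -0.065 and 0.065 m and z of bottle_e_center in the frame of empties_tray below 0.05 m and angle between bottle_e_center's own z axis and vertical below 0.15 rad) and contact force between bottle_e and empties_tray below 1 N) or (horizontal distance between bottle_e_center and mixer_head_top below 0.018 m and angle between bottle_e_center's own z axis and vertical below 0.2 rad and z of bottle_e_center in the frame of mixer between 0.112 and 0.1255 m)) and (((x of bottle_f_center in the frame of ready_tray between -0.065 and 0.065 m and y of bottle_f_center in the frame of ready_tray between -0.065 and 0.065 m and z of bottle_f_center in the frame of ready_tray below 0.05 m and angle between bottle_f_center's own z axis and vertical below 0.15 rad) and contact force between bottle_f and ready_tray above 1 N) or ((x of bottle_f_center in the frame of empties_tray between -0.065 and 0.065 m and y of bottle_f_center in the frame of empties_tray between -0.065 and 0.065 m and z of bottle_f_center in the frame of empties_tray below 0.05 m and angle between bottle_f_center's own z axis and vertical below 0.15 rad) and contact force between bottle_f and empties_tray below 1 N) or (horizontal distance between bottle_f_center and mixer_head_top below 0.018 m and angle between bottle_f_center's own z axis and vertical below 0.2 rad and z of bottle_f_center in the frame of mixer between 0.112 and 0.1255 m))), for 1.5 s.
At the end, for the whole second after the job is handed in: One full bottle stands on the steel dish within 30 mm of its centre; all other full bottles stand in the blue ready tray, all empty ones in the yellow empties tray, upright within 0.15 rad, at rest and let go; the mixer is off (lever below 0.2 rad) (((horizontal distance between bottle_a_center and work_dish below 0.03 m and z of bottle_a_center in the frame of work_dish below 0.05 m and angle between bottle_a_center's own z axis and vertical below 0.15 rad and contact force between bottle_a and work_dish above 1 N) or (horizontal distance between bottle_b_center and work_dish below 0.03 m and z of bottle_b_center in the frame of work_dish below 0.05 m and angle between bottle_b_center's own z axis and vertical below 0.15 rad and contact force between bottle_b and work_dish above 1 N) or (horizontal distance between bottle_c_center and work_dish below 0.03 m and z of bottle_c_center in the frame of work_dish below 0.05 m and angle between bottle_c_center's own z axis and vertical below 0.15 rad and contact force between bottle_c and work_dish above 1 N) or (horizontal distance between bottle_d_center and work_dish below 0.03 m and z of bottle_d_center in the frame of work_dish below 0.05 m and angle between bottle_d_center's own z axis and vertical below 0.15 rad and contact force between bottle_d and work_dish above 1 N) or (horizontal distance between bottle_e_center and work_dish below 0.03 m and z of bottle_e_center in the frame of work_dish below 0.05 m and angle between bottle_e_center's own z axis and vertical below 0.15 rad and contact force between bottle_e and work_dish above 1 N) or (horizontal distance between bottle_f_center and work_dish below 0.03 m and z of bottle_f_center in the frame of work_dish below 0.05 m and angle between bottle_f_center's own z axis and vertical below 0.15 rad and contact force between bottle_f and work_dish above 1 N)) and (((x of bottle_a_center in the frame of ready_tray between -0.065 and 0.065 m and y of bottle_a_center in the frame of ready_tray between -0.065 and 0.065 m and z of bottle_a_center in the frame of ready_tray below 0.05 m and angle between bottle_a_center's own z axis and vertical below 0.15 rad) and contact force between bottle_a and ready_tray above 1 N) or ((x of bottle_a_center in the frame of empties_tray between -0.065 and 0.065 m and y of bottle_a_center in the frame of empties_tray between -0.065 and 0.065 m and z of bottle_a_center in the frame of empties_tray below 0.05 m and angle between bottle_a_center's own z axis and vertical below 0.15 rad) and contact force between bottle_a and empties_tray below 1 N) or (horizontal distance between bottle_a_center and work_dish below 0.03 m and z of bottle_a_center in the frame of work_dish below 0.05 m and angle between bottle_a_center's own z axis and vertical below 0.15 rad and contact force between bottle_a and work_dish above 1 N)) and (((x of bottle_b_center in the frame of ready_tray between -0.065 and 0.065 m and y of bottle_b_center in the frame of ready_tray between -0.065 and 0.065 m and z of bottle_b_center in the frame of ready_tray below 0.05 m and angle between bottle_b_center's own z axis and vertical below 0.15 rad) and contact force between bottle_b and ready_tray above 1 N) or ((x of bottle_b_center in the frame of empties_tray between -0.065 and 0.065 m and y of bottle_b_center in the frame of empties_tray between -0.065 and 0.065 m and z of bottle_b_center in the frame of empties_tray below 0.05 m and angle between bottle_b_center's own z axis and vertical below 0.15 rad) and contact force between bottle_b and empties_tray below 1 N) or (horizontal distance between bottle_b_center and work_dish below 0.03 m and z of bottle_b_center in the frame of work_dish below 0.05 m and angle between bottle_b_center's own z axis and vertical below 0.15 rad and contact force between bottle_b and work_dish above 1 N)) and (((x of bottle_c_center in the frame of ready_tray between -0.065 and 0.065 m and y of bottle_c_center in the frame of ready_tray between -0.065 and 0.065 m and z of bottle_c_center in the frame of ready_tray below 0.05 m and angle between bottle_c_center's own z axis and vertical below 0.15 rad) and contact force between bottle_c and ready_tray above 1 N) or ((x of bottle_c_center in the frame of empties_tray between -0.065 and 0.065 m and y of bottle_c_center in the frame of empties_tray between -0.065 and 0.065 m and z of bottle_c_center in the frame of empties_tray below 0.05 m and angle between bottle_c_center's own z axis and vertical below 0.15 rad) and contact force between bottle_c and empties_tray below 1 N) or (horizontal distance between bottle_c_center and work_dish below 0.03 m and z of bottle_c_center in the frame of work_dish below 0.05 m and angle between bottle_c_center's own z axis and vertical below 0.15 rad and contact force between bottle_c and work_dish above 1 N)) and (((x of bottle_d_center in the frame of ready_tray between -0.065 and 0.065 m and y of bottle_d_center in the frame of ready_tray between -0.065 and 0.065 m and z of bottle_d_center in the frame of ready_tray below 0.05 m and angle between bottle_d_center's own z axis and vertical below 0.15 rad) and contact force between bottle_d and ready_tray above 1 N) or ((x of bottle_d_center in the frame of empties_tray between -0.065 and 0.065 m and y of bottle_d_center in the frame of empties_tray between -0.065 and 0.065 m and z of bottle_d_center in the frame of empties_tray below 0.05 m and angle between bottle_d_center's own z axis and vertical below 0.15 rad) and contact force between bottle_d and empties_tray below 1 N) or (horizontal distance between bottle_d_center and work_dish below 0.03 m and z of bottle_d_center in the frame of work_dish below 0.05 m and angle between bottle_d_center's own z axis and vertical below 0.15 rad and contact force between bottle_d and work_dish above 1 N)) and (((x of bottle_e_center in the frame of ready_tray between -0.065 and 0.065 m and y of bottle_e_center in the frame of ready_tray between -0.065 and 0.065 m and z of bottle_e_center in the frame of ready_tray below 0.05 m and angle between bottle_e_center's own z axis and vertical below 0.15 rad) and contact force between bottle_e and ready_tray above 1 N) or ((x of bottle_e_center in the frame of empties_tray between -0.065 and 0.065 m and y of bottle_e_center in the frame of empties_tray between -0.065 and 0.065 m and z of bottle_e_center in the frame of empties_tray below 0.05 m and angle between bottle_e_center's own z axis and vertical below 0.15 rad) and contact force between bottle_e and empties_tray below 1 N) or (horizontal distance between bottle_e_center and work_dish below 0.03 m and z of bottle_e_center in the frame of work_dish below 0.05 m and angle between bottle_e_center's own z axis and vertical below 0.15 rad and contact force between bottle_e and work_dish above 1 N)) and (((x of bottle_f_center in the frame of ready_tray between -0.065 and 0.065 m and y of bottle_f_center in the frame of ready_tray between -0.065 and 0.065 m and z of bottle_f_center in the frame of ready_tray below 0.05 m and angle between bottle_f_center's own z axis and vertical below 0.15 rad) and contact force between bottle_f and ready_tray above 1 N) or ((x of bottle_f_center in the frame of empties_tray between -0.065 and 0.065 m and y of bottle_f_center in the frame of empties_tray between -0.065 and 0.065 m and z of bottle_f_center in the frame of empties_tray below 0.05 m and angle between bottle_f_center's own z axis and vertical below 0.15 rad) and contact force between bottle_f and empties_tray below 1 N) or (horizontal distance between bottle_f_center and work_dish below 0.03 m and z of bottle_f_center in the frame of work_dish below 0.05 m and angle between bottle_f_center's own z axis and vertical below 0.15 rad and contact force between bottle_f and work_dish above 1 N)) and linear speed of each of bottle_a, bottle_b, bottle_c, bottle_d, bottle_e, bottle_f below 0.02 m/s and value of joint mixer_switch below 0.2 rad); the robot touches nothing.
It fails at once if the slide box, the tube rack or the marker is moved by more than 25 mm (distance of any of slide_box, tube_rack, marker from where it was at the start of the episode above 0.025 m).
Of bottle_a, bottle_b, bottle_c, bottle_d, bottle_e, bottle_f only 4 to 6 are there at a start; the rules pass over those that are not, and their reading is None.
At some moment in a run one of bottle_a, bottle_b, bottle_c, bottle_d, bottle_e, bottle_f may be knocked a few centimetres aside while the robot is not near it.
It also fails if it takes over 210 s, if anything falls off the work surface, if the arm or the gripper's body presses on something with over 40 N, if the wrist force passes 120 N, or if a joint passes its speed limit or range.

## Working session

There is one attempt and no reset: what is moved stays moved. The work goes in short steps, Python scripts to look and compute and a shell command to move; the robot and the scene stay as the last step left them, time stands still between calls to the robot, and variables do not carry over. Pictures are saved under pics/ and viewed, and the job is handed in when it is done.

```bash
mkdir -p pics
cat > h.py <<'E'
import numpy as np, cv2
from rig import sense, eyes, ctrl
def cap(n,fn):
    d=eyes.capture(n); np.savez('pics/'+fn+'.npz',**{k:np.array(v) for k,v in d.items()})
    cv2.imwrite('pics/'+fn+'.png',cv2.cvtColor(np.asarray(d['pixels']),cv2.COLOR_RGB2BGR)); return d
def load(fn): return dict(np.load('pics/'+fn+'.npz'))
def w(d,px,z):
    p=cv2.undistortPoints(np.array([[px]],float),np.array(d['mtx'],float),np.array(d['dist'],float))[0,0]
    R=np.array(d['R']);t=np.array(d['t']).ravel()
    r=R.T@np.array([p[0],p[1],1]); c=-R.T@t
    return c+r*(z-c[2])/r[2]
def pj(d,X):
    R=np.array(d['R']);r,_=cv2.Rodrigues(R)
    return cv2.projectPoints(np.array(X,float).reshape(-1,1,3),r,np.array(d['t'],float).ravel(),np.array(d['mtx'],float),np.array(d['dist'],float))[0][:,0]
E
python3 - <<'E'
from h import *
for n in('top','side'):
    d=cap(n,n+'0'); print(n,-np.array(d['R']).T@np.array(d['t']).ravel(), np.array(d['mtx'])[0])
s=sense(); print(s)
E
```

```text
top [ 437.30474759   -4.89856874 1455.33668829] [543.1935936    0.         316.07544242]
side [398.46337214 756.78801999 805.13169042] [449.67613123   0.         314.02294128]
{'time_s': 0.1, 'joints': array([ 1.08157746e+00,  3.13363643e-01,  1.49839006e+00, -3.68748531e-05,
        1.33099145e+00, -2.23401824e-01]), 'dq': array([ 0.00094541,  0.00094101, -0.00193486,  0.00166189, -0.00090906,
        0.00041007]), 'tau': array([ 2.18873669e-03, -4.12896216e+01, -2.60142660e+01, -1.84574433e-04,
        3.01626038e-03, -3.66956044e-06]), 'eef_pos': array([137.81068047, 506.31434975, 209.39697631]), 'ee_rot': array([-0.70048457,  0.70125715, -0.09383124,  0.09357071]), 'force': array([ 0.70351662, -0.89201449,  0.14378295]), 'wrist_torque': array([-0.00715171,  0.00300929, -0.02128094]), 'grip_width': 0.9945395624338108}
```

View pics/top0.png

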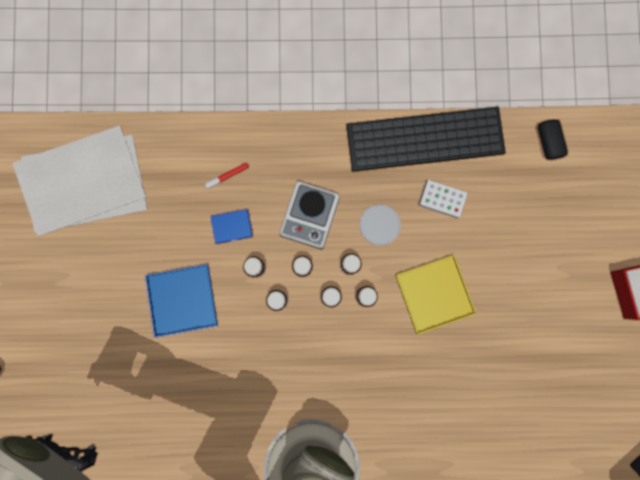

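View pics/side0.png

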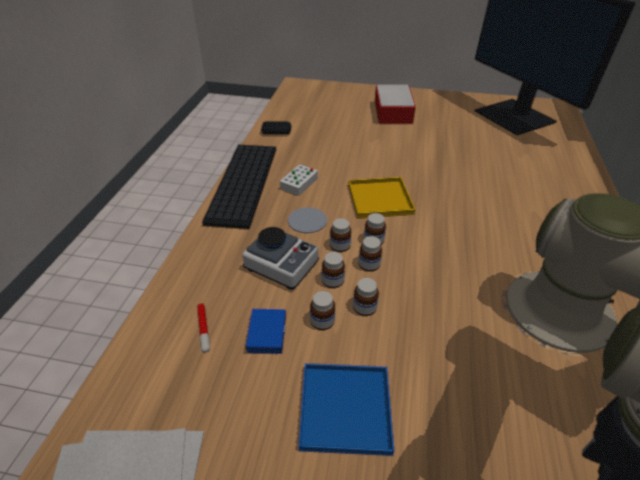

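Run:
```python
from h import *
im=cv2.imread('pics/top0.png')
cv2.imwrite('pics/c1.png',cv2.resize(im[240:320,140:300],None,fx=5,fy=5,interpolation=cv2.INTER_CUBIC))
cv2.imwrite('pics/c2.png',cv2.resize(im[240:340,320:480],None,fx=5,fy=5,interpolation=cv2.INTER_CUBIC))
cv2.imwrite('pics/c3.png',cv2.resize(im[175:285,270:410],None,fx=5,fy=5,interpolation=cv2.INTER_CUBIC))
# bottle caps: white blobs at low saturation
hsv=cv2.cvtColor(im,cv2.COLOR_BGR2HSV)
m=((hsv[...,1]<60)&(hsv[...,2]>150)).astype(np.uint8); m[:245]=0;m[315:]=0
n,l,st,c=cv2.connectedComponentsWithStats(m)
d=load('top0')
for i in range(1,n):
    if st[i,4]>100: print(c[i].round(1),st[i],w(d,c[i],76).round(1))
for nm,lo,hi in(('blue',100,115),('yel',22,32)):
    m=((hsv[...,0]>lo)&(hsv[...,0]<hi)&(hsv[...,1]>150)).astype(np.uint8); m[:250]=0;m[345:]=0
    n,l,st,c=cv2.connectedComponentsWithStats(m); i=1+st[1:,4].argmax()
    cs,_=cv2.findContours((l==i).astype(np.uint8),0,2); r=cv2.minAreaRect(cs[0]); print(nm,r,w(d,r[0],20).round(1))
    P=np.array([w(d,p,20)[:2] for p in cv2.boxPoints(r)]); print(P.round(), [np.linalg.norm(P[k]-P[k-1]).round() for k in range(4)])
```

```text
[351.4 263.1] [344 255  16  17 222] [ 520.3 -109.    76. ]
[301.7 265.3] [294 257  17  17 219] [516.6  17.4  76. ]
[252.2 265.9] [244 258  17  17 225] [517.2 143.   76. ]
[635.  285.3] [627 269  13  46 331] [ 454.8 -816.2   76. ]
[331.  296.6] [323 288  17  18 230] [436.4 -55.5  76. ]
[367.6 296.1] [360 288  17  17 227] [ 436.3 -148.    76. ]
[275.6 300.1] [268 292  16  17 223] [429.9  84.3  76. ]
blue ((180.9729766845703, 300.33782958984375), (60.49882507324219, 62.307220458984375), 80.53767395019531) [433.4 334.6  20. ]
[[499. 428.]
 [524. 268.]
 [368. 242.]
 [345. 399.]] [np.float64(157.0), np.float64(161.0), np.float64(158.0), np.float64(160.0)]
yel ((435.1735534667969, 293.9797668457031), (62.90516662597656, 61.444580078125), 70.11483764648438) [ 439.3 -331.4   20. ]
[[ 491. -229.]
 [ 544. -384.]
 [ 388. -432.]
 [ 336. -280.]] [np.float64(163.0), np.float64(163.0), np.float64(163.0), np.float64(161.0)]
```

View pics/c3.png

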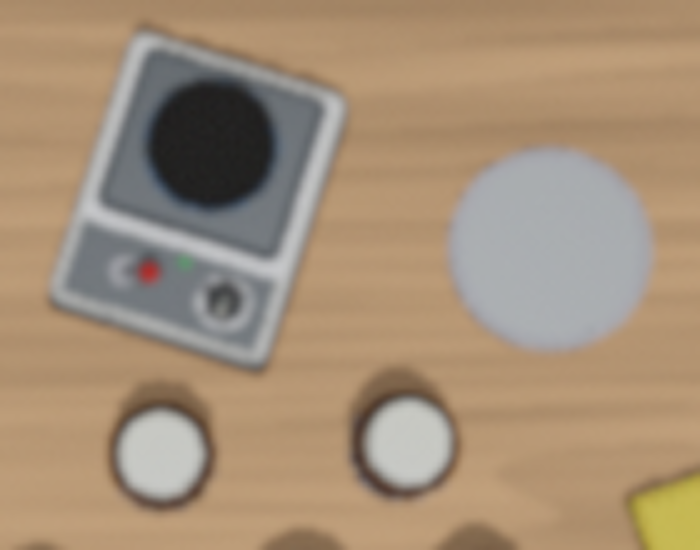

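View pics/c1.png

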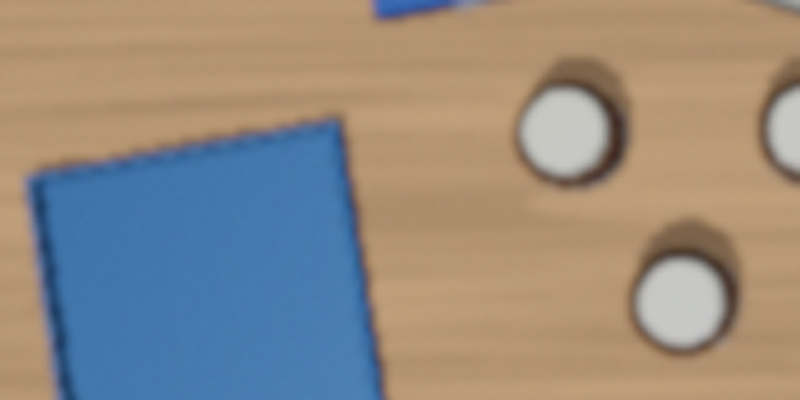

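View pics/c2.png

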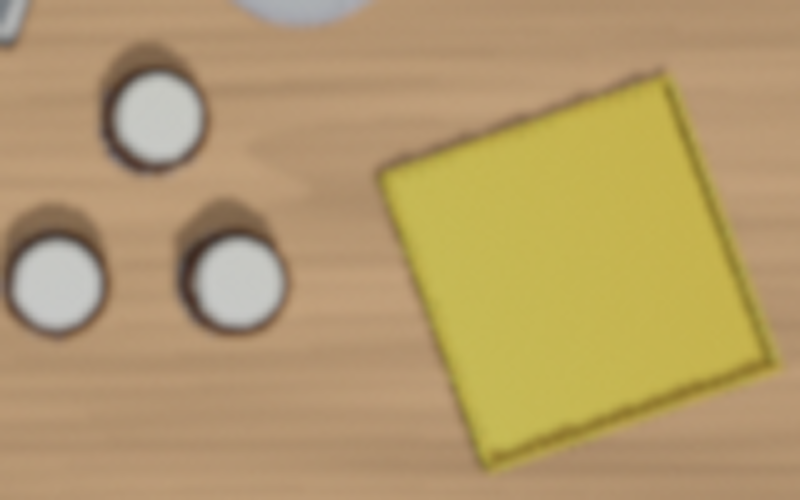

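```bash
cat >> h.py <<'E'
from scipy.spatial.transform import Rotation as Ro
def Rt(s=None):
    s=s or sense(); q=s['ee_rot']; return Ro.from_quat([q[1],q[2],q[3],q[0]])
def st():
    s=sense(); print('t %.2f'%s['time_s'],s['eef_pos'].round(1),'F',s['force'].round(2),'g %.1f'%(s['grip_width']*85.4)); return s
def go(x,y,z):
    s=st(); p=np.array([x,y,z])-s['eef_pos']; M=Rt(s).as_matrix(); print('world d',p.round(1),'tool d',(M.T@p).round(1))
    # rotation to level, tool z along world y (either sign)
    best=None
    for sg in(1,-1):
        T=np.array([[0,0,0],[0,0,0],[0,0,0]],float); T[:,1]=[0,0,-1];T[:,2]=[0,sg,0];T[:,0]=np.cross(T[:,1],T[:,2])
        rv=Ro.from_matrix(M.T@T).as_rotvec()
        if best is None or np.linalg.norm(rv)<np.linalg.norm(best[0]): best=(rv,T)
    print('rv',best[0].round(4),'after-turn tool d',(best[1].T@p).round(1))
    if abs(best[0]).max()<0.02: print('')
E
python3 - <<'E'
from h import *
print(Rt().as_matrix().round(3)); go(436,84,150)
d=load('top0')
h=w(d,(270+211/5,175+146/5),92); print('head',h)
tip=w(d,(299.8,229.2),88);print('tip',tip)
print('dish',w(d,(270+552/5,175+250/5),4))
ds=load('side0')
C=[w(d,(270+a/5,175+b/5),z) for a,b,z in((145,27,70),(345,95,70),(262,370,58),(52,298,58))];print(np.array(C).round())
print(np.degrees([np.arctan2(*(C[0]-C[3])[[1,0]]),np.arctan2(*(C[1]-C[2])[[1,0]]),np.arctan2(*(C[0]-C[1])[[0,1]]),np.arctan2(*(C[3]-C[2])[[0,1]])]))
B=[(520,-109),(516.6,17.4),(517,143),(436,-55),(436,-148),(430,84)]
print(pj(ds,[(a,b,76) for a,b in B]).round(), pj(ds,[h,tip,(433.4,334.6,4),(439.3,-331.4,4),(*w(d,(270+552/5,175+50),4)[:2],4)]).round())
E
```

```text
[[ 0.965 -0.001  0.263]
 [-0.263 -0.001  0.965]
 [-0.    -1.    -0.001]]
t 0.10 [137.8 506.3 209.4] F [ 0.7  -0.89  0.14] g 84.9
world d [ 298.2 -422.3  -59.4] tool d [ 398.7   59.7 -329.1]
rv [ 0.0011 -0.2658 -0.0004] after-turn tool d [ 298.2   59.4 -422.3]
head [670.62636739 -11.47560053  92.        ]
tip [607.6247967  20.9074847  88.       ]
dish [ 626.28503796 -194.82488044    4.        ]
[[737.  22.  70.]
 [700. -81.  70.]
 [559. -36.  58.]
 [598.  72.  58.]]
[-19.80884694 -17.723558    19.84428574  19.86027824]
[[341. 223.]
 [333. 257.]
 [322. 298.]
 [372. 242.]
 [376. 218.]
 [367. 284.]] [[273. 235.]
 [295. 249.]
 [345. 406.]
 [380. 198.]
 [308. 218.]]
```

```bash
python3 -m handwheel '[{"wy":-0.0886,"grip":74},{"wy":-0.0886},{"wy":-0.0886},{"tx":21,"tz":-30,"ty":4},{"tx":21,"tz":-30,"ty":4},{"tx":21,"tz":-30,"ty":4},{"tx":21,"tz":-30,"ty":4},{"tx":21,"tz":-30,"ty":4},{"tx":21,"tz":-30,"ty":4},{"tx":21,"tz":-30,"ty":4}]' 60
python3 -m handwheel '[{"tx":21,"tz":-30,"ty":4},{"tx":21,"tz":-30,"ty":4},{"tx":21,"tz":-30,"ty":4},{"tx":21,"tz":-30,"ty":4},{"tx":21,"tz":-30,"ty":4},{"tx":21,"tz":-30,"ty":4},{"tx":21,"tz":-30,"ty":4},{"tx":0},{"tx":0}]'
python3 - <<'E'
from h import *
go(430,84,130)
E
```

```text
t 0.10 [137.8 506.3 209.4] F [ 0.7  -0.89  0.14] g 84.9
world d [ 292.2 -422.3  -79.4] tool d [ 392.9   79.7 -330.6]
rv [ 0.0011 -0.2658 -0.0004] after-turn tool d [ 292.2   79.4 -422.3]invalid input
invalid input
```

```bash
python3 -m handwheel '[{"grip":74,"tx":0,"ty":0,"tz":0,"wx":0,"wy":-0.0886,"wz":0},{"grip":74,"tx":0,"ty":0,"tz":0,"wx":0,"wy":-0.0886,"wz":0},{"grip":74,"tx":0,"ty":0,"tz":0,"wx":0,"wy":-0.0886,"wz":0},{"grip":74,"tx":21,"ty":4,"tz":-30,"wx":0,"wy":0,"wz":0}]' 60
```

```text
time_s: 0.43
eef_pos: [157.3, 478.7, 205.8]
ee_rot: [0.708, -0.706, -0.003, 0.003]
force: [1.3, 1.0, 0.6]
grip_width: 0.866
```

```bash
python3 -m handwheel '[{"grip":74,"tx":21,"ty":4,"tz":-30,"wx":0,"wy":0,"wz":0},{"grip":74,"tx":21,"ty":4,"tz":-30,"wx":0,"wy":0,"wz":0},{"grip":74,"tx":21,"ty":4,"tz":-30,"wx":0,"wy":0,"wz":0},{"grip":74,"tx":21,"ty":4,"tz":-30,"wx":0,"wy":0,"wz":0},{"grip":74,"tx":21,"ty":4,"tz":-30,"wx":0,"wy":0,"wz":0},{"grip":74,"tx":21,"ty":4,"tz":-30,"wx":0,"wy":0,"wz":0},{"grip":74,"tx":21,"ty":4,"tz":-30,"wx":0,"wy":0,"wz":0},{"grip":74,"tx":21,"ty":4,"tz":-30,"wx":0,"wy":0,"wz":0},{"grip":74,"tx":21,"ty":4,"tz":-30,"wx":0,"wy":0,"wz":0},{"grip":74,"tx":21,"ty":4,"tz":-30,"wx":0,"wy":0,"wz":0}]'
python3 -m handwheel '[{"grip":74,"tx":21,"ty":4,"tz":-30,"wx":0,"wy":0,"wz":0},{"grip":74,"tx":21,"ty":4,"tz":-30,"wx":0,"wy":0,"wz":0},{"grip":74,"tx":21,"ty":4,"tz":-30,"wx":0,"wy":0,"wz":0},{"grip":74,"tx":0,"ty":0,"tz":0,"wx":0,"wy":0,"wz":0},{"grip":74,"tx":0,"ty":0,"tz":0,"wx":0,"wy":0,"wz":0}]'
python3 - <<'E'
from h import *
go(430,84,130)
E
```

```text
time_s: 1.27
eef_pos: [369.5, 174.9, 165.7]
ee_rot: [0.707, -0.707, 0.0, -0.0]
force: [0.4, 0.8, -0.8]
grip_width: 0.869
time_s: 1.68
eef_pos: [432.2, 85.4, 153.3]
ee_rot: [0.707, -0.707, 0.002, -0.001]
force: [-0.3, 0.8, -0.6]
grip_width: 0.868
t 1.68 [432.2  85.4 153.3] F [-0.31  0.78 -0.56] g 74.2
world d [ -2.2  -1.4 -23.3] tool d [-2.1 23.3 -1.4]
rv [-0.0001 -0.003  -0.0014] after-turn tool d [-2.2 23.3 -1.4]
```

```bash
python3 -m handwheel '[{"grip":74,"tx":-2,"ty":36,"tz":-1.4,"wx":0,"wy":0,"wz":0},{"grip":74,"tx":0,"ty":36,"tz":0,"wx":0,"wy":0,"wz":0},{"grip":74,"tx":0,"ty":36,"tz":0,"wx":0,"wy":0,"wz":0},{"grip":74,"tx":0,"ty":22,"tz":0,"wx":0,"wy":0,"wz":0},{"grip":40,"tx":0,"ty":0,"tz":0,"wx":0,"wy":0,"wz":0},{"grip":40,"tx":0,"ty":0,"tz":0,"wx":0,"wy":0,"wz":0},{"grip":40,"tx":0,"ty":0,"tz":0,"wx":0,"wy":0,"wz":0},{"grip":40,"tx":0,"ty":0,"tz":0,"wx":0,"wy":0,"wz":0},{"grip":40,"tx":0,"ty":0,"tz":0,"wx":0,"wy":0,"wz":0},{"grip":40,"tx":0,"ty":0,"tz":0,"wx":0,"wy":0,"wz":0}]' 60
python3 -m handwheel '[{"grip":40,"tx":0,"ty":0,"tz":0,"wx":0,"wy":0,"wz":0},{"grip":40,"tx":0,"ty":0,"tz":0,"wx":0,"wy":0,"wz":0}]'
```

```text
time_s: 2.52
eef_pos: [430.4, 85.2, 24.8]
ee_rot: [-0.707, 0.707, 0.001, 0.001]
force: [-0.8, 0.7, -0.5]
grip_width: 0.617
time_s: 2.68
eef_pos: [430.1, 85.1, 24.2]
ee_rot: [-0.707, 0.707, 0.0, 0.0]
force: [0.6, 0.1, -0.2]
grip_width: 0.618
```

```bash
cat >> h.py <<'E'
def weigh(n=8):
    f=[]
    for i in range(n):
        eyes.capture('top'); f.append(sense()['force'][2])
    print('Fz mean %.2f sd %.2f'%(np.mean(f),np.std(f)), np.round(f,1))
E
python3 -m handwheel '[{"grip":40,"tx":0,"ty":20,"tz":0,"wx":0,"wy":0,"wz":0}]' >/dev/null; echo skip
```

```text
skip
```

I typed that row with the wrong sign: it commanded 20 mm down instead of up. I'll check the state before moving again.

Run:
```python
from h import *
st(); cap('side','s1')
im=cv2.imread('pics/s1.png'); cv2.imwrite('pics/s1c.png',cv2.resize(im[190:360,240:440],None,fx=4,fy=3.5))
```

```text
t 2.77 [434.4  84.5   8.2] F [ 1.17  3.95 20.75] g 52.8
```

View pics/s1c.png

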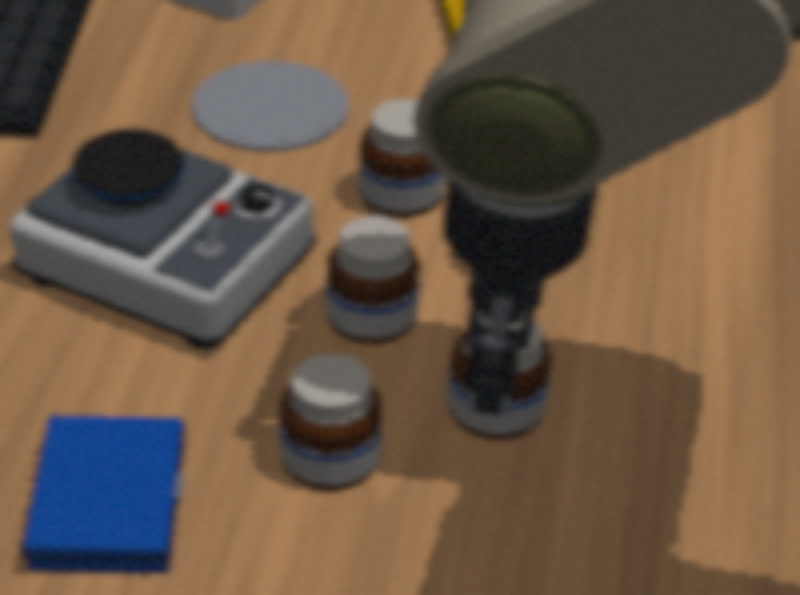

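The fingers slid about 16 mm down the bottle and pushed with about 21 N, well under the limit. The bottle (crop ~(498,390)) is still upright. I'll open, rise and regrasp.

```bash
python3 -m handwheel '[{"grip":74,"tx":0,"ty":0,"tz":0,"wx":0,"wy":0,"wz":0},{"grip":74,"tx":0,"ty":0,"tz":0,"wx":0,"wy":0,"wz":0},{"grip":74,"tx":0,"ty":-10,"tz":0,"wx":0,"wy":0,"wz":0},{"grip":74,"tx":0,"ty":-10,"tz":0,"wx":0,"wy":0,"wz":0},{"grip":40,"tx":0,"ty":0,"tz":0,"wx":0,"wy":0,"wz":0},{"grip":40,"tx":0,"ty":0,"tz":0,"wx":0,"wy":0,"wz":0},{"grip":40,"tx":0,"ty":0,"tz":0,"wx":0,"wy":0,"wz":0},{"grip":40,"tx":0,"ty":0,"tz":0,"wx":0,"wy":0,"wz":0},{"grip":40,"tx":0,"ty":0,"tz":0,"wx":0,"wy":0,"wz":0},{"grip":40,"tx":0,"ty":0,"tz":0,"wx":0,"wy":0,"wz":0}]' 60
python3 -m handwheel '[{"grip":40,"tx":0,"ty":-20,"tz":0,"wx":0,"wy":0,"wz":0},{"grip":40,"tx":0,"ty":-35,"tz":0,"wx":0,"wy":0,"wz":0},{"grip":40,"tx":0,"ty":-35,"tz":0,"wx":0,"wy":0,"wz":0},{"grip":40,"tx":0,"ty":0,"tz":0,"wx":0,"wy":0,"wz":0},{"grip":40,"tx":0,"ty":0,"tz":0,"wx":0,"wy":0,"wz":0},{"grip":40,"tx":0,"ty":0,"tz":0,"wx":0,"wy":0,"wz":0}]'
python3 - <<'E'
from h import *
weigh(); st()
E
```

```text
time_s: 3.65
eef_pos: [430.5, 85.2, 25.1]
ee_rot: [-0.707, 0.707, 0.001, 0.0]
force: [-5.7, 0.3, 23.3]
grip_width: 0.612
time_s: 4.15
eef_pos: [429.2, 85.2, 112.8]
ee_rot: [0.707, -0.707, 0.001, 0.001]
force: [-0.1, 0.1, -1.4]
grip_width: 0.608
Fz mean -0.43 sd 0.55 [-1.1 -1.2  0.4 -0.8 -0.3 -0.1 -0.5  0.2]
t 4.55 [429.8  85.2 113.5] F [-0.85 -0.61  0.18] g 52.3
```

Run:
```python
from h import *
cap('side','s2')
im=cv2.imread('pics/s2.png'); cv2.imwrite('pics/s2c.png',cv2.resize(im[150:360,240:440],None,fx=3.5,fy=2.8))
T=np.radians(-19); 
# tray axes
for nm,c,P in(('blue',(433.4,334.6),[(499,428),(524,268),(368,242),(345,399)]),('yel',(439.3,-331.4),[(491,-229),(544,-384),(388,-432),(336,-280)])):
    P=np.array(P,float); u=(P[1]-P[0]); u/=np.linalg.norm(u); v=np.array([-u[1],u[0]]); c=P.mean(0)
    print(nm,c.round(1)); 
    for a in(-40,40):
        for b in(-40,40): print((c+a*u+b*v).round())
```

```text
blue [434.  334.2]
[388. 368.]
[467. 380.]
[401. 289.]
[480. 301.]
yel [ 439.8 -331.2]
[ 389. -306.]
[ 465. -280.]
[ 415. -382.]
[ 491. -356.]
```

View pics/s2c.png

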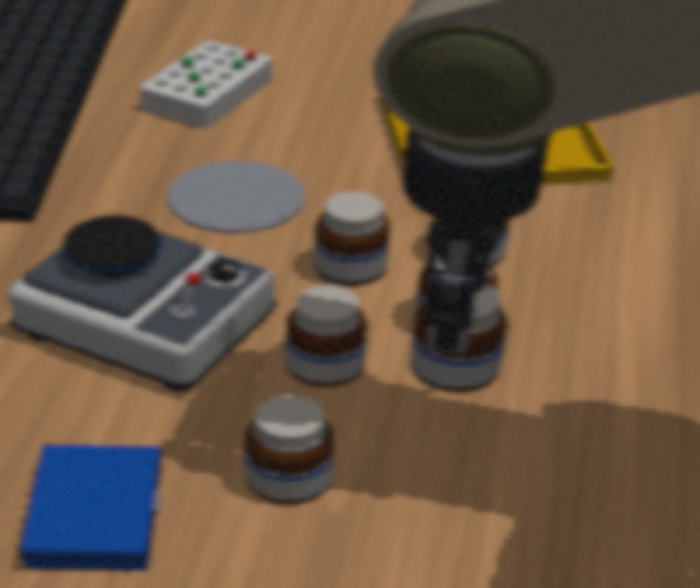

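```bash
python3 -m handwheel '[{"grip":40,"tx":0,"ty":-25,"tz":0,"wx":0,"wy":0,"wz":0},{"grip":40,"tx":-1.5,"ty":0,"tz":-39,"wx":0,"wy":0,"wz":0},{"grip":40,"tx":-1.5,"ty":0,"tz":-39,"wx":0,"wy":0,"wz":0},{"grip":40,"tx":-1.5,"ty":0,"tz":-39,"wx":0,"wy":0,"wz":0},{"grip":40,"tx":-1.5,"ty":0,"tz":-39,"wx":0,"wy":0,"wz":0},{"grip":40,"tx":-1.5,"ty":0,"tz":-39,"wx":0,"wy":0,"wz":0},{"grip":40,"tx":-1.5,"ty":0,"tz":-39,"wx":0,"wy":0,"wz":0},{"grip":40,"tx":-1.5,"ty":0,"tz":-39,"wx":0,"wy":0,"wz":0},{"grip":40,"tx":-1.5,"ty":0,"tz":-39,"wx":0,"wy":0,"wz":0},{"grip":40,"tx":-1,"ty":0,"tz":-39,"wx":0,"wy":0,"wz":0}]'
python3 -m handwheel '[{"grip":40,"tx":-1,"ty":0,"tz":-39,"wx":0,"wy":0,"wz":0},{"grip":40,"tx":0,"ty":0,"tz":-39,"wx":0,"wy":0,"wz":0},{"grip":40,"tx":0,"ty":20,"tz":-38,"wx":0,"wy":0,"wz":0},{"grip":40,"tx":0,"ty":30,"tz":0,"wx":0,"wy":0,"wz":0},{"grip":40,"tx":0,"ty":0,"tz":0,"wx":0,"wy":0,"wz":0},{"grip":40,"tx":0,"ty":0,"tz":0,"wx":0,"wy":0,"wz":0}]'
python3 - <<'E'
from h import *
go(415,-382,31); cap('side','s3'); cap('top','t3')
a=cv2.imread('pics/t3.png')[170:350,130:490]; b=cv2.imread('pics/s3.png')[150:330,280:480]
cv2.imwrite('pics/c4.png',cv2.resize(a,None,fx=2.2,fy=2.2)); cv2.imwrite('pics/c5.png',cv2.resize(b,None,fx=3,fy=3))
E
```

```text
time_s: 5.43
eef_pos: [416.4, -267.8, 138.9]
ee_rot: [0.707, -0.707, 0.0, -0.0]
force: [1.1, -0.0, -1.2]
grip_width: 0.607
time_s: 5.93
eef_pos: [415.4, -379.7, 88.6]
ee_rot: [0.708, -0.706, 0.001, 0.001]
force: [0.3, 0.7, -0.1]
grip_width: 0.606
t 5.93 [ 415.4 -379.7   88.6] F [ 0.3   0.67 -0.09] g 51.8
world d [ -0.4  -2.3 -57.6] tool d [-0.3 57.6 -2.4]
rv [-0.0031 -0.0002 -0.002 ] after-turn tool d [-0.4 57.6 -2.3]
```

View pics/c4.png

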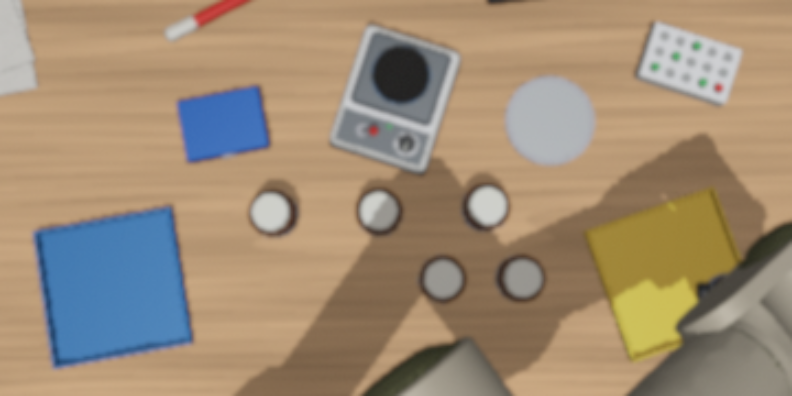

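View pics/c5.png

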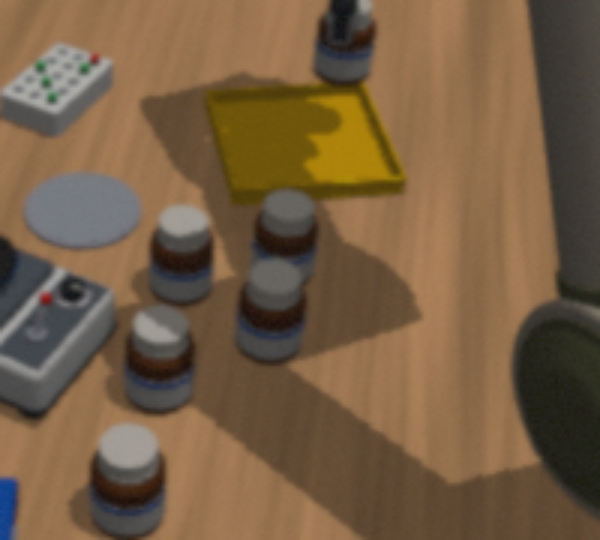

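```bash
python3 -m handwheel '[{"grip":40,"tx":0,"ty":25,"tz":-2,"wx":0,"wy":0,"wz":0},{"grip":40,"tx":0,"ty":20,"tz":0,"wx":0,"wy":0,"wz":0},{"grip":40,"tx":0,"ty":8,"tz":0,"wx":0,"wy":0,"wz":0},{"grip":40,"tx":0,"ty":4,"tz":0,"wx":0,"wy":0,"wz":0},{"grip":40,"tx":0,"ty":2,"tz":0,"wx":0,"wy":0,"wz":0},{"grip":40,"tx":0,"ty":0,"tz":0,"wx":0,"wy":0,"wz":0}]'
python3 -m handwheel '[{"grip":66,"tx":0,"ty":0,"tz":0,"wx":0,"wy":0,"wz":0},{"grip":66,"tx":0,"ty":0,"tz":0,"wx":0,"wy":0,"wz":0},{"grip":66,"tx":0,"ty":0,"tz":0,"wx":0,"wy":0,"wz":0},{"grip":68,"tx":0,"ty":-20,"tz":0,"wx":0,"wy":0,"wz":0},{"grip":74,"tx":0,"ty":-40,"tz":0,"wx":0,"wy":0,"wz":0},{"grip":74,"tx":0,"ty":-40,"tz":0,"wx":0,"wy":0,"wz":0},{"grip":74,"tx":3,"ty":0,"tz":39,"wx":0,"wy":0,"wz":0},{"grip":74,"tx":3,"ty":0,"tz":39,"wx":0,"wy":0,"wz":0},{"grip":74,"tx":3,"ty":0,"tz":39,"wx":0,"wy":0,"wz":0},{"grip":74,"tx":3,"ty":0,"tz":39,"wx":0,"wy":0,"wz":0}]'
python3 - <<'E'
from h import *
go(436.3,-148,130)
E
```

```text
time_s: 6.53
eef_pos: [416.4, -382.9, 31.6]
ee_rot: [-0.707, 0.708, 0.0, 0.0]
force: [-0.5, -0.2, -0.5]
grip_width: 0.61
time_s: 7.37
eef_pos: [427.7, -225.2, 131.0]
ee_rot: [-0.707, 0.707, 0.0, 0.001]
force: [-0.5, 0.1, -1.0]
grip_width: 0.867
t 7.37 [ 427.7 -225.2  131. ] F [-0.55  0.08 -0.97] g 74.0
world d [ 8.6 77.2 -1. ] tool d [ 8.5  0.9 77.2]
rv [ 0.0006 -0.0008  0.0008] after-turn tool d [ 8.6  1.  77.2]
```

```bash
python3 -m handwheel '[{"grip":74,"tx":5,"ty":0,"tz":39,"wx":0,"wy":0,"wz":0},{"grip":74,"tx":3.5,"ty":0,"tz":37,"wx":0,"wy":0,"wz":0},{"grip":74,"tx":0,"ty":0,"tz":0,"wx":0,"wy":0,"wz":0}]'
python3 - <<'E'
from h import *
go(436.3,-148,24); d=cap('top','t4'); cap('side','s4'); print(pj(d,[(436.3,-148,76)]))
a=cv2.imread('pics/t4.png')[170:350,200:490]; b=cv2.imread('pics/s4.png')[150:330,280:480]
cv2.imwrite('pics/c6.png',np.hstack([cv2.resize(a,(464,288)),cv2.resize(b,(320,288))]))
E
```

```text
time_s: 7.62
eef_pos: [436.3, -145.6, 131.0]
ee_rot: [0.708, -0.707, -0.002, 0.002]
force: [-0.2, -0.6, -0.0]
grip_width: 0.865
t 7.62 [ 436.3 -145.6  131. ] F [-0.19 -0.65 -0.04] g 73.8
world d [  -0.    -2.4 -107. ] tool d [-1.00e-01  1.07e+02 -2.50e+00]
rv [-0.0013  0.0046  0.    ] after-turn tool d [ -0.  107.   -2.4]

[[367.62179365 296.11289327]]
```

View pics/c6.png

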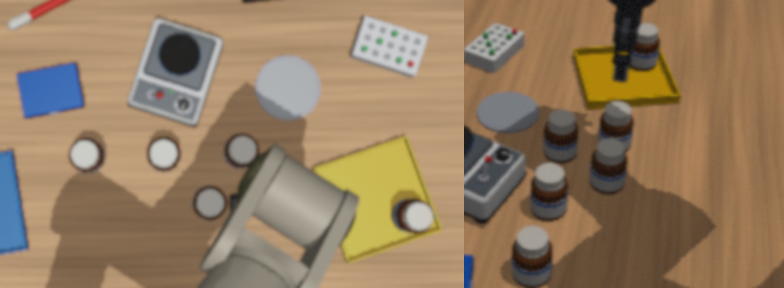

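The first bottle stands upright in the yellow tray (crop (417,217)) and the others haven't moved. Next I'll grasp E.

```bash
python3 -m handwheel '[{"grip":74,"tx":0,"ty":36,"tz":-2,"wx":0,"wy":0,"wz":0},{"grip":74,"tx":0,"ty":36,"tz":0,"wx":0,"wy":0,"wz":0},{"grip":74,"tx":0,"ty":34,"tz":0,"wx":0,"wy":0,"wz":0},{"grip":74,"tx":0,"ty":0,"tz":0,"wx":0,"wy":0,"wz":0},{"grip":40,"tx":0,"ty":0,"tz":0,"wx":0,"wy":0,"wz":0},{"grip":40,"tx":0,"ty":0,"tz":0,"wx":0,"wy":0,"wz":0},{"grip":40,"tx":0,"ty":0,"tz":0,"wx":0,"wy":0,"wz":0},{"grip":40,"tx":0,"ty":0,"tz":0,"wx":0,"wy":0,"wz":0},{"grip":40,"tx":0,"ty":0,"tz":0,"wx":0,"wy":0,"wz":0},{"grip":40,"tx":0,"ty":0,"tz":0,"wx":0,"wy":0,"wz":0}]' 60
python3 -m handwheel '[{"grip":40,"tx":0,"ty":-20,"tz":0,"wx":0,"wy":0,"wz":0},{"grip":40,"tx":0,"ty":-35,"tz":0,"wx":0,"wy":0,"wz":0},{"grip":40,"tx":0,"ty":-35,"tz":0,"wx":0,"wy":0,"wz":0},{"grip":40,"tx":0,"ty":-30,"tz":0,"wx":0,"wy":0,"wz":0},{"grip":40,"tx":0,"ty":0,"tz":0,"wx":0,"wy":0,"wz":0},{"grip":40,"tx":0,"ty":0,"tz":0,"wx":0,"wy":0,"wz":0},{"grip":40,"tx":0,"ty":0,"tz":0,"wx":0,"wy":0,"wz":0}]'
python3 - <<'E'
from h import *
weigh(12); st()
E
```

```text
time_s: 8.55
eef_pos: [437.9, -154.0, 26.8]
ee_rot: [-0.706, 0.708, 0.001, 0.001]
force: [-1.2, -0.2, 9.0]
grip_width: 0.601
time_s: 9.13
eef_pos: [436.2, -152.6, 144.6]
ee_rot: [-0.707, 0.707, 0.0, 0.0]
force: [0.4, -0.3, -0.3]
grip_width: 0.605
Fz mean -0.58 sd 0.51 [-0.5 -0.8 -1.5 -0.7 -0.5 -0.7 -0.6 -0.8  0.9 -0.7 -0.4 -0.7]
t 9.73 [ 436.4 -152.7  144.4] F [ 0.44 -0.39 -0.7 ] g 51.5
```

```bash
python3 -m handwheel '[{"grip":40,"tx":9,"ty":0,"tz":-34,"wx":0,"wy":0,"wz":0},{"grip":40,"tx":9,"ty":0,"tz":-34,"wx":0,"wy":0,"wz":0},{"grip":40,"tx":9,"ty":0,"tz":-34,"wx":0,"wy":0,"wz":0},{"grip":40,"tx":9,"ty":0,"tz":-34,"wx":0,"wy":0,"wz":0},{"grip":40,"tx":9,"ty":0,"tz":-34,"wx":0,"wy":0,"wz":0},{"grip":40,"tx":9,"ty":0,"tz":-33,"wx":0,"wy":0,"wz":0},{"grip":40,"tx":0,"ty":25,"tz":0,"wx":0,"wy":0,"wz":0},{"grip":40,"tx":0,"ty":30,"tz":0,"wx":0,"wy":0,"wz":0},{"grip":40,"tx":0,"ty":0,"tz":0,"wx":0,"wy":0,"wz":0},{"grip":40,"tx":0,"ty":0,"tz":0,"wx":0,"wy":0,"wz":0}]'
```

```text
time_s: 10.57
eef_pos: [489.9, -355.2, 88.8]
ee_rot: [0.708, -0.706, 0.001, 0.001]
force: [0.1, 0.1, 0.6]
grip_width: 0.603
```

Next I'll lower it to about 31, release, rise, and head back above D (436,-55).

```bash
python3 -m handwheel '[{"grip":40,"tx":0,"ty":25,"tz":0,"wx":0,"wy":0,"wz":0},{"grip":40,"tx":0,"ty":20,"tz":0,"wx":0,"wy":0,"wz":0},{"grip":40,"tx":0,"ty":8,"tz":0,"wx":0,"wy":0,"wz":0},{"grip":40,"tx":0,"ty":4,"tz":0,"wx":0,"wy":0,"wz":0},{"grip":40,"tx":0,"ty":0,"tz":0,"wx":0,"wy":0,"wz":0},{"grip":40,"tx":0,"ty":0,"tz":0,"wx":0,"wy":0,"wz":0}]'
python3 -m handwheel '[{"grip":66,"tx":0,"ty":0,"tz":0,"wx":0,"wy":0,"wz":0},{"grip":66,"tx":0,"ty":0,"tz":0,"wx":0,"wy":0,"wz":0},{"grip":66,"tx":0,"ty":0,"tz":0,"wx":0,"wy":0,"wz":0},{"grip":68,"tx":0,"ty":-20,"tz":0,"wx":0,"wy":0,"wz":0},{"grip":74,"tx":0,"ty":-40,"tz":0,"wx":0,"wy":0,"wz":0},{"grip":74,"tx":0,"ty":-40,"tz":0,"wx":0,"wy":0,"wz":0},{"grip":74,"tx":-7,"ty":0,"tz":39,"wx":0,"wy":0,"wz":0},{"grip":74,"tx":-7,"ty":0,"tz":39,"wx":0,"wy":0,"wz":0},{"grip":74,"tx":-7,"ty":0,"tz":39,"wx":0,"wy":0,"wz":0},{"grip":74,"tx":-7,"ty":0,"tz":39,"wx":0,"wy":0,"wz":0}]'
python3 -m handwheel '[{"grip":74,"tx":-7,"ty":0,"tz":39,"wx":0,"wy":0,"wz":0},{"grip":74,"tx":-7,"ty":0,"tz":39,"wx":0,"wy":0,"wz":0},{"grip":74,"tx":-7,"ty":0,"tz":39,"wx":0,"wy":0,"wz":0},{"grip":74,"tx":-5,"ty":0,"tz":27,"wx":0,"wy":0,"wz":0},{"grip":74,"tx":0,"ty":0,"tz":0,"wx":0,"wy":0,"wz":0},{"grip":74,"tx":0,"ty":0,"tz":0,"wx":0,"wy":0,"wz":0}]'
python3 - <<'E'
from h import *
go(436.4,-55.5,24); d=cap('top','t5'); cap('side','s5')
a=cv2.imread('pics/t5.png')[170:350,200:490]; b=cv2.imread('pics/s5.png')[150:330,280:480]
cv2.imwrite('pics/c7.png',np.hstack([cv2.resize(a,(464,288)),cv2.resize(b,(320,288))]))
E
```

```text
time_s: 11.07
eef_pos: [491.1, -356.2, 34.2]
ee_rot: [-0.706, 0.708, 0.001, 0.001]
force: [-0.2, -0.6, -1.0]
grip_width: 0.604
time_s: 11.9
eef_pos: [461.8, -198.2, 132.9]
ee_rot: [-0.707, 0.707, 0.0, 0.0]
force: [1.7, 0.8, -0.1]
grip_width: 0.868
time_s: 12.4
eef_pos: [436.6, -54.9, 133.1]
ee_rot: [-0.707, 0.707, 0.001, -0.0]
force: [0.2, -0.1, -0.1]
grip_width: 0.866
t 12.40 [436.6 -54.9 133.1] F [ 0.21 -0.06 -0.09] g 74.0
world d [  -0.2   -0.6 -109.1] tool d [ -0.3 109.1  -0.5]
rv [0.0006 0.0023 0.0011] after-turn tool d [ -0.2 109.1  -0.6]
```

View pics/c7.png

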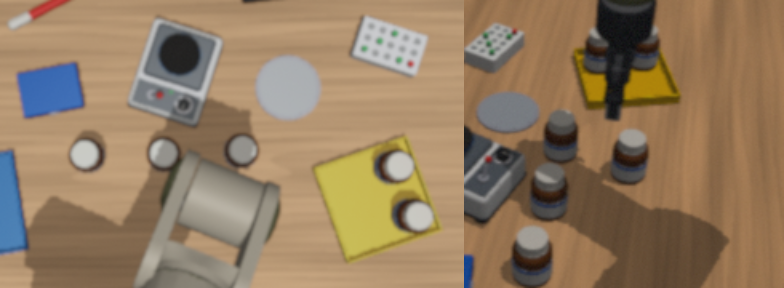

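Both empties stand in the yellow tray. D was knocked aside: its cap moved from side pixel (372,242) to about (384,237). I'll relocate it.

Run:
```python
from h import *
b=cv2.imread('pics/s5.png')[215:275,350:420]
cv2.imwrite('pics/c8.png',cv2.resize(b,None,fx=8,fy=8,interpolation=cv2.INTER_CUBIC))
```

```text
(no output)
```

View pics/c8.png

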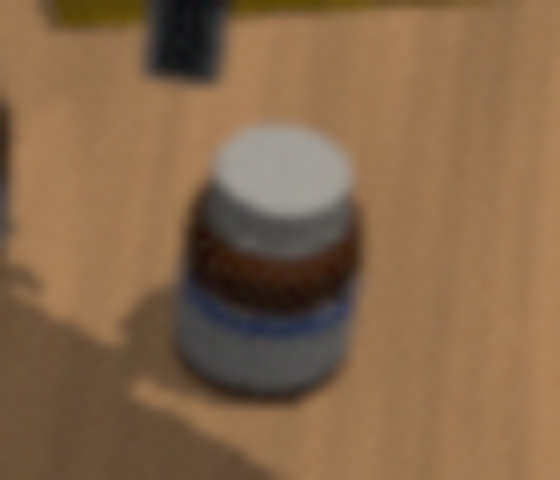

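Run:
```python
from h import *
d=load('s5'); X=w(d,(385.4,236.25),76); print(X); go(X[0],X[1],24)
print(w(load('side0'),(372,242),76), pj(d,[(X[0],X[1],0)]))
```

```text
[406.01873512 -81.08973294  76.        ]
t 12.50 [436.8 -56.5 132.8] F [-0.61  0.74 -0.17] g 74.0
world d [ -30.8  -24.6 -108.8] tool d [-30.9 108.8 -24.6]
rv [ 0.0005 -0.0004  0.0008] after-turn tool d [-30.8 108.8 -24.6]

[435.42543638 -53.55861168  76.        ] [[382.351427   258.52576111]]
```

```bash
python3 -m handwheel '[{"grip":80,"tx":-31,"ty":0,"tz":-24,"wx":0,"wy":0,"wz":0},{"grip":80,"tx":0,"ty":36,"tz":0,"wx":0,"wy":0,"wz":0},{"grip":80,"tx":0,"ty":36,"tz":0,"wx":0,"wy":0,"wz":0},{"grip":80,"tx":0,"ty":36,"tz":0,"wx":0,"wy":0,"wz":0},{"grip":40,"tx":0,"ty":0,"tz":0,"wx":0,"wy":0,"wz":0},{"grip":40,"tx":0,"ty":0,"tz":0,"wx":0,"wy":0,"wz":0},{"grip":40,"tx":0,"ty":0,"tz":0,"wx":0,"wy":0,"wz":0},{"grip":40,"tx":0,"ty":0,"tz":0,"wx":0,"wy":0,"wz":0},{"grip":40,"tx":0,"ty":0,"tz":0,"wx":0,"wy":0,"wz":0},{"grip":40,"tx":0,"ty":0,"tz":0,"wx":0,"wy":0,"wz":0}]' 60
python3 -m handwheel '[{"grip":40,"tx":0,"ty":-20,"tz":0,"wx":0,"wy":0,"wz":0},{"grip":40,"tx":0,"ty":-35,"tz":0,"wx":0,"wy":0,"wz":0},{"grip":40,"tx":0,"ty":-35,"tz":0,"wx":0,"wy":0,"wz":0},{"grip":40,"tx":0,"ty":-30,"tz":0,"wx":0,"wy":0,"wz":0},{"grip":40,"tx":0,"ty":0,"tz":0,"wx":0,"wy":0,"wz":0},{"grip":40,"tx":0,"ty":0,"tz":0,"wx":0,"wy":0,"wz":0},{"grip":40,"tx":0,"ty":0,"tz":0,"wx":0,"wy":0,"wz":0}]'
python3 - <<'E'
from h import *
weigh(12); st()
E
```

```text
time_s: 13.33
eef_pos: [406.1, -80.1, 25.7]
ee_rot: [-0.707, 0.708, 0.001, 0.001]
force: [0.3, -0.9, 3.4]
grip_width: 0.615
time_s: 13.92
eef_pos: [405.0, -79.4, 144.0]
ee_rot: [0.707, -0.707, 0.0, 0.0]
force: [0.2, 0.5, -1.3]
grip_width: 0.613
Fz mean -0.40 sd 0.43 [-0.5 -1.1  0.1 -0.1 -0.8 -0.2 -0.4 -0.7 -1.1  0.2 -0.1  0.1]
t 14.52 [405.4 -79.7 144.4] F [ 0.44 -0.18  0.07] g 52.3
```

```bash
python3 -m handwheel '[{"grip":40,"tx":-2.7,"ty":0,"tz":-37.7,"wx":0,"wy":0,"wz":0},{"grip":40,"tx":-2.7,"ty":0,"tz":-37.7,"wx":0,"wy":0,"wz":0},{"grip":40,"tx":-2.7,"ty":0,"tz":-37.7,"wx":0,"wy":0,"wz":0},{"grip":40,"tx":-2.7,"ty":0,"tz":-37.7,"wx":0,"wy":0,"wz":0},{"grip":40,"tx":-2.7,"ty":0,"tz":-37.7,"wx":0,"wy":0,"wz":0},{"grip":40,"tx":-2.7,"ty":0,"tz":-37.7,"wx":0,"wy":0,"wz":0},{"grip":40,"tx":0,"ty":25,"tz":0,"wx":0,"wy":0,"wz":0},{"grip":40,"tx":0,"ty":30,"tz":0,"wx":0,"wy":0,"wz":0},{"grip":40,"tx":0,"ty":0,"tz":0,"wx":0,"wy":0,"wz":0},{"grip":40,"tx":0,"ty":0,"tz":0,"wx":0,"wy":0,"wz":0}]'
python3 - <<'E'
from h import *
weigh(6); go(389,-306,31); cap('side','s6')
b=cv2.imread('pics/s6.png')[140:330,280:480]
cv2.imwrite('pics/c9.png',cv2.resize(b,None,fx=3,fy=3))
E
```

```text
time_s: 15.35
eef_pos: [388.8, -305.4, 89.1]
ee_rot: [0.708, -0.706, 0.001, 0.001]
force: [0.2, -0.5, 0.2]
grip_width: 0.613
Fz mean 0.18 sd 0.38 [-0.1  0.7  0.1 -0.4  0.3  0.6]
t 15.65 [ 389.7 -306.1   90.7] F [-0.19 -0.08  0.57] g 52.0
world d [ -0.7   0.1 -59.7] tool d [-0.8 59.7  0.2]
rv [0.0017 0.0005 0.0013] after-turn tool d [-0.7 59.7  0.1]
```

View pics/c9.png

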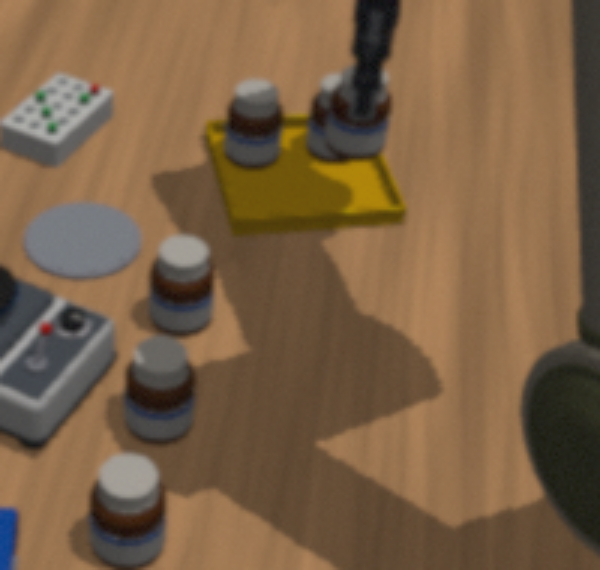

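```bash
python3 -m handwheel '[{"grip":40,"tx":0,"ty":25,"tz":0,"wx":0,"wy":0,"wz":0},{"grip":40,"tx":0,"ty":20,"tz":0,"wx":0,"wy":0,"wz":0},{"grip":40,"tx":0,"ty":9,"tz":0,"wx":0,"wy":0,"wz":0},{"grip":40,"tx":0,"ty":4,"tz":0,"wx":0,"wy":0,"wz":0},{"grip":40,"tx":0,"ty":0,"tz":0,"wx":0,"wy":0,"wz":0},{"grip":40,"tx":0,"ty":0,"tz":0,"wx":0,"wy":0,"wz":0}]'
python3 -m handwheel '[{"grip":66,"tx":0,"ty":0,"tz":0,"wx":0,"wy":0,"wz":0},{"grip":66,"tx":0,"ty":0,"tz":0,"wx":0,"wy":0,"wz":0},{"grip":66,"tx":0,"ty":0,"tz":0,"wx":0,"wy":0,"wz":0},{"grip":68,"tx":0,"ty":-20,"tz":0,"wx":0,"wy":0,"wz":0},{"grip":74,"tx":0,"ty":-40,"tz":0,"wx":0,"wy":0,"wz":0},{"grip":74,"tx":0,"ty":-40,"tz":0,"wx":0,"wy":0,"wz":0},{"grip":74,"tx":22,"ty":0,"tz":33,"wx":0,"wy":0,"wz":0},{"grip":74,"tx":22,"ty":0,"tz":33,"wx":0,"wy":0,"wz":0},{"grip":74,"tx":22,"ty":0,"tz":33,"wx":0,"wy":0,"wz":0},{"grip":74,"tx":22,"ty":0,"tz":33,"wx":0,"wy":0,"wz":0}]'
python3 -m handwheel '[{"grip":74,"tx":22,"ty":0,"tz":33,"wx":0,"wy":0,"wz":0},{"grip":74,"tx":21,"ty":0,"tz":32,"wx":0,"wy":0,"wz":0},{"grip":74,"tx":0,"ty":0,"tz":0,"wx":0,"wy":0,"wz":0},{"grip":74,"tx":0,"ty":0,"tz":0,"wx":0,"wy":0,"wz":0}]'
python3 - <<'E'
from h import *
go(520.3,-109,24); d=cap('top','t7'); cap('side','s7')
a=cv2.imread('pics/t7.png')[170:350,200:490]; b=cv2.imread('pics/s7.png')[150:330,280:480]
cv2.imwrite('pics/c10.png',np.hstack([cv2.resize(a,(464,288)),cv2.resize(b,(320,288))]))
E
```

```text
time_s: 16.2
eef_pos: [389.6, -306.3, 32.3]
ee_rot: [-0.707, 0.707, 0.0, 0.0]
force: [0.1, 0.0, -1.1]
grip_width: 0.608
time_s: 17.03
eef_pos: [478.0, -172.4, 132.2]
ee_rot: [-0.707, 0.707, 0.0, 0.001]
force: [-0.1, -1.0, 0.1]
grip_width: 0.866
time_s: 17.37
eef_pos: [520.8, -107.4, 131.6]
ee_rot: [-0.707, 0.707, 0.001, -0.001]
force: [-0.4, -0.5, -0.1]
grip_width: 0.866
t 17.37 [ 520.8 -107.4  131.6] F [-0.44 -0.45 -0.06] g 74.0
world d [  -0.5   -1.6 -107.6] tool d [ -0.5 107.6  -1.5]
rv [0.0002 0.0033 0.0002] after-turn tool d [ -0.5 107.6  -1.6]
```

View pics/c10.png

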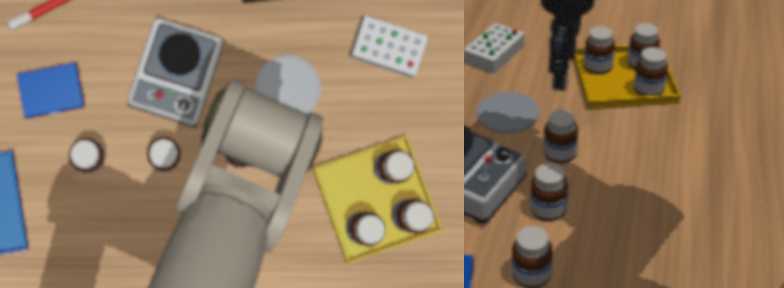

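Three bottles stand upright in the yellow tray, and A is where it was. Next I'll grasp A.

```bash
python3 -m handwheel '[{"grip":76,"tx":-0.5,"ty":36,"tz":0,"wx":0,"wy":0,"wz":0},{"grip":76,"tx":0,"ty":36,"tz":0,"wx":0,"wy":0,"wz":0},{"grip":76,"tx":0,"ty":35,"tz":0,"wx":0,"wy":0,"wz":0},{"grip":76,"tx":0,"ty":0,"tz":0,"wx":0,"wy":0,"wz":0},{"grip":40,"tx":0,"ty":0,"tz":0,"wx":0,"wy":0,"wz":0},{"grip":40,"tx":0,"ty":0,"tz":0,"wx":0,"wy":0,"wz":0},{"grip":40,"tx":0,"ty":0,"tz":0,"wx":0,"wy":0,"wz":0},{"grip":40,"tx":0,"ty":0,"tz":0,"wx":0,"wy":0,"wz":0},{"grip":40,"tx":0,"ty":0,"tz":0,"wx":0,"wy":0,"wz":0},{"grip":40,"tx":0,"ty":0,"tz":0,"wx":0,"wy":0,"wz":0}]' 60
python3 -m handwheel '[{"grip":40,"tx":0,"ty":-20,"tz":0,"wx":0,"wy":0,"wz":0},{"grip":40,"tx":0,"ty":-35,"tz":0,"wx":0,"wy":0,"wz":0},{"grip":40,"tx":0,"ty":-35,"tz":0,"wx":0,"wy":0,"wz":0},{"grip":40,"tx":0,"ty":-30,"tz":0,"wx":0,"wy":0,"wz":0},{"grip":40,"tx":0,"ty":0,"tz":0,"wx":0,"wy":0,"wz":0},{"grip":40,"tx":0,"ty":0,"tz":0,"wx":0,"wy":0,"wz":0},{"grip":40,"tx":0,"ty":0,"tz":0,"wx":0,"wy":0,"wz":0}]'
python3 - <<'E'
from h import *
weigh(12); st()
E
```

```text
time_s: 18.3
eef_pos: [520.7, -110.0, 27.4]
ee_rot: [-0.706, 0.708, 0.001, 0.001]
force: [-3.8, -1.5, 7.0]
grip_width: 0.603
time_s: 18.88
eef_pos: [519.4, -108.9, 144.7]
ee_rot: [-0.707, 0.707, 0.0, 0.0]
force: [0.7, 0.7, -2.7]
grip_width: 0.597
Fz mean -1.91 sd 0.41 [-2.  -2.4 -1.4 -1.7 -2.2 -1.2 -1.9 -1.6 -1.6 -2.1 -2.4 -2.5]
t 19.48 [ 519.7 -108.9  144.4] F [-0.39 -0.38 -2.55] g 51.1
```

```bash
python3 -m handwheel '[{"grip":40,"tx":-4,"ty":0,"tz":37.6,"wx":0,"wy":0,"wz":0},{"grip":40,"tx":-4,"ty":0,"tz":37.6,"wx":0,"wy":0,"wz":0},{"grip":40,"tx":-4,"ty":0,"tz":37.6,"wx":0,"wy":0,"wz":0},{"grip":40,"tx":-4,"ty":0,"tz":37.6,"wx":0,"wy":0,"wz":0},{"grip":40,"tx":-4,"ty":0,"tz":37.6,"wx":0,"wy":0,"wz":0},{"grip":40,"tx":-4,"ty":0,"tz":37.6,"wx":0,"wy":0,"wz":0},{"grip":40,"tx":-4,"ty":0,"tz":37.6,"wx":0,"wy":0,"wz":0},{"grip":40,"tx":-4,"ty":0,"tz":37.6,"wx":0,"wy":0,"wz":0},{"grip":40,"tx":-4,"ty":0,"tz":37.6,"wx":0,"wy":0,"wz":0},{"grip":40,"tx":-4,"ty":0,"tz":37.6,"wx":0,"wy":0,"wz":0}]'
python3 -m handwheel '[{"grip":40,"tx":-4,"ty":0,"tz":37.6,"wx":0,"wy":0,"wz":0},{"grip":40,"tx":-4,"ty":0,"tz":37.6,"wx":0,"wy":0,"wz":0},{"grip":40,"tx":-4,"ty":0,"tz":37.6,"wx":0,"wy":0,"wz":0},{"grip":40,"tx":0,"ty":25,"tz":0,"wx":0,"wy":0,"wz":0},{"grip":40,"tx":0,"ty":30,"tz":0,"wx":0,"wy":0,"wz":0},{"grip":40,"tx":0,"ty":0,"tz":0,"wx":0,"wy":0,"wz":0},{"grip":40,"tx":0,"ty":0,"tz":0,"wx":0,"wy":0,"wz":0}]'
python3 - <<'E'
from h import *
go(467,380,31)
E
```

```text
time_s: 20.32
eef_pos: [479.2, 269.0, 144.6]
ee_rot: [0.707, -0.707, -0.0, -0.0]
force: [0.9, -0.8, -1.6]
grip_width: 0.608
time_s: 20.9
eef_pos: [467.2, 379.5, 88.8]
ee_rot: [-0.707, 0.708, -0.001, -0.001]
force: [0.2, -0.1, -1.0]
grip_width: 0.597
t 20.90 [467.2 379.5  88.8] F [ 0.24 -0.07 -1.03] g 51.0
world d [ -0.2   0.5 -57.8] tool d [-0.  57.8  0.5]
rv [ 0.0014 -0.0001 -0.0025] after-turn tool d [-0.2 57.8  0.5]
```

```bash
python3 -m handwheel '[{"grip":40,"tx":0,"ty":25,"tz":0,"wx":0,"wy":0,"wz":0},{"grip":40,"tx":0,"ty":20,"tz":0,"wx":0,"wy":0,"wz":0},{"grip":40,"tx":0,"ty":9,"tz":0,"wx":0,"wy":0,"wz":0},{"grip":40,"tx":0,"ty":4,"tz":0,"wx":0,"wy":0,"wz":0},{"grip":40,"tx":0,"ty":0,"tz":0,"wx":0,"wy":0,"wz":0},{"grip":40,"tx":0,"ty":0,"tz":0,"wx":0,"wy":0,"wz":0}]'
python3 -m handwheel '[{"grip":66,"tx":0,"ty":0,"tz":0,"wx":0,"wy":0,"wz":0},{"grip":66,"tx":0,"ty":0,"tz":0,"wx":0,"wy":0,"wz":0},{"grip":66,"tx":0,"ty":0,"tz":0,"wx":0,"wy":0,"wz":0},{"grip":68,"tx":0,"ty":-20,"tz":0,"wx":0,"wy":0,"wz":0},{"grip":74,"tx":0,"ty":-40,"tz":0,"wx":0,"wy":0,"wz":0},{"grip":74,"tx":0,"ty":-40,"tz":0,"wx":0,"wy":0,"wz":0},{"grip":74,"tx":7,"ty":0,"tz":-34,"wx":0,"wy":0,"wz":0},{"grip":74,"tx":7,"ty":0,"tz":-34,"wx":0,"wy":0,"wz":0},{"grip":74,"tx":7,"ty":0,"tz":-34,"wx":0,"wy":0,"wz":0},{"grip":74,"tx":7,"ty":0,"tz":-34,"wx":0,"wy":0,"wz":0}]'
python3 -m handwheel '[{"grip":74,"tx":7,"ty":0,"tz":-34,"wx":0,"wy":0,"wz":0},{"grip":74,"tx":7,"ty":0,"tz":-34,"wx":0,"wy":0,"wz":0},{"grip":74,"tx":7,"ty":0,"tz":-33,"wx":0,"wy":0,"wz":0},{"grip":74,"tx":0,"ty":0,"tz":0,"wx":0,"wy":0,"wz":0},{"grip":74,"tx":0,"ty":0,"tz":0,"wx":0,"wy":0,"wz":0}]'
python3 - <<'E'
from h import *
go(517.2,143,24); d=cap('top','t8'); cap('side','s8')
a=cv2.imread('pics/t8.png')[170:350,130:490]; b=cv2.imread('pics/s8.png')[200:460,230:430]
cv2.imwrite('pics/c11.png',np.hstack([cv2.resize(a,(540,270)),cv2.resize(b,(208,270))]))
E
```

```text
time_s: 21.4
eef_pos: [468.6, 380.2, 33.1]
ee_rot: [0.708, -0.707, -0.001, -0.001]
force: [0.0, -0.6, -2.1]
grip_width: 0.599
time_s: 22.23
eef_pos: [495.9, 242.6, 132.2]
ee_rot: [0.707, -0.707, -0.001, -0.0]
force: [0.9, 0.6, -0.5]
grip_width: 0.867
time_s: 22.65
eef_pos: [517.2, 141.7, 132.0]
ee_rot: [0.707, -0.707, 0.001, -0.001]
force: [0.3, 0.4, -0.1]
grip_width: 0.866
t 22.65 [517.2 141.7 132. ] F [ 0.33  0.44 -0.12] g 74.0
world d [   0.     1.3 -108. ] tool d [-1.00e-01  1.08e+02  1.30e+00]
rv [-0.0001 -0.0028  0.0008] after-turn tool d [  0.  108.    1.3]
```

View pics/c11.png

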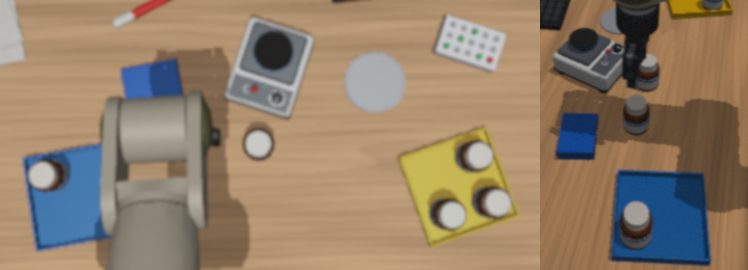

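The first full bottle stands in the blue tray, and C hasn't moved (side pixel about (321,297)). Next I'll grasp C.

```bash
python3 -m handwheel '[{"grip":76,"tx":0,"ty":36,"tz":1,"wx":0,"wy":0,"wz":0},{"grip":76,"tx":0,"ty":36,"tz":0,"wx":0,"wy":0,"wz":0},{"grip":76,"tx":0,"ty":35,"tz":0,"wx":0,"wy":0,"wz":0},{"grip":76,"tx":0,"ty":0,"tz":0,"wx":0,"wy":0,"wz":0},{"grip":40,"tx":0,"ty":0,"tz":0,"wx":0,"wy":0,"wz":0},{"grip":40,"tx":0,"ty":0,"tz":0,"wx":0,"wy":0,"wz":0},{"grip":40,"tx":0,"ty":0,"tz":0,"wx":0,"wy":0,"wz":0},{"grip":40,"tx":0,"ty":0,"tz":0,"wx":0,"wy":0,"wz":0},{"grip":40,"tx":0,"ty":0,"tz":0,"wx":0,"wy":0,"wz":0},{"grip":40,"tx":0,"ty":0,"tz":0,"wx":0,"wy":0,"wz":0}]' 60
python3 -m handwheel '[{"grip":40,"tx":0,"ty":-20,"tz":0,"wx":0,"wy":0,"wz":0},{"grip":40,"tx":0,"ty":-35,"tz":0,"wx":0,"wy":0,"wz":0},{"grip":40,"tx":0,"ty":-35,"tz":0,"wx":0,"wy":0,"wz":0},{"grip":40,"tx":0,"ty":-30,"tz":0,"wx":0,"wy":0,"wz":0},{"grip":40,"tx":0,"ty":0,"tz":0,"wx":0,"wy":0,"wz":0},{"grip":40,"tx":0,"ty":0,"tz":0,"wx":0,"wy":0,"wz":0},{"grip":40,"tx":0,"ty":0,"tz":0,"wx":0,"wy":0,"wz":0}]'
python3 - <<'E'
from h import *
weigh(12); st()
E
```

```text
time_s: 23.58
eef_pos: [517.8, 144.6, 27.3]
ee_rot: [0.707, -0.707, -0.002, -0.001]
force: [-3.4, 2.7, 7.5]
grip_width: 0.603
time_s: 24.17
eef_pos: [516.4, 144.0, 144.6]
ee_rot: [-0.707, 0.707, 0.0, -0.0]
force: [0.5, 0.9, -2.0]
grip_width: 0.602
Fz mean -1.67 sd 0.47 [-2.2 -1.2 -1.2 -1.6 -2.5 -1.5 -1.2 -1.3 -1.7 -1.3 -1.9 -2.4]
t 24.77 [516.7 143.9 144.4] F [-0.34 -0.12 -2.44] g 51.2
```

```bash
python3 -m handwheel '[{"grip":40,"tx":-18.4,"ty":0,"tz":32,"wx":0,"wy":0,"wz":0},{"grip":40,"tx":-18.4,"ty":0,"tz":32,"wx":0,"wy":0,"wz":0},{"grip":40,"tx":-18.4,"ty":0,"tz":32,"wx":0,"wy":0,"wz":0},{"grip":40,"tx":-18.4,"ty":0,"tz":32,"wx":0,"wy":0,"wz":0},{"grip":40,"tx":-18.4,"ty":0,"tz":32,"wx":0,"wy":0,"wz":0},{"grip":40,"tx":-18.4,"ty":0,"tz":32,"wx":0,"wy":0,"wz":0},{"grip":40,"tx":-18.3,"ty":0,"tz":32,"wx":0,"wy":0,"wz":0},{"grip":40,"tx":0,"ty":25,"tz":0,"wx":0,"wy":0,"wz":0},{"grip":40,"tx":0,"ty":30,"tz":0,"wx":0,"wy":0,"wz":0},{"grip":40,"tx":0,"ty":0,"tz":0,"wx":0,"wy":0,"wz":0}]'
python3 -m handwheel '[{"grip":40,"tx":0,"ty":25,"tz":0,"wx":0,"wy":0,"wz":0},{"grip":40,"tx":0,"ty":20,"tz":0,"wx":0,"wy":0,"wz":0},{"grip":40,"tx":0,"ty":9,"tz":0,"wx":0,"wy":0,"wz":0},{"grip":40,"tx":0,"ty":4,"tz":0,"wx":0,"wy":0,"wz":0},{"grip":40,"tx":0,"ty":0,"tz":0,"wx":0,"wy":0,"wz":0},{"grip":40,"tx":0,"ty":0,"tz":0,"wx":0,"wy":0,"wz":0}]'
```

```text
time_s: 25.6
eef_pos: [385.2, 366.9, 84.9]
ee_rot: [-0.706, 0.709, -0.002, -0.003]
force: [-1.2, -0.3, -3.0]
grip_width: 0.596
time_s: 26.1
eef_pos: [388.8, 368.2, 32.8]
ee_rot: [0.707, -0.707, -0.0, -0.001]
force: [0.1, 0.7, -1.7]
grip_width: 0.598
```

```bash
python3 -m handwheel '[{"grip":66,"tx":0,"ty":0,"tz":0,"wx":0,"wy":0,"wz":0},{"grip":66,"tx":0,"ty":0,"tz":0,"wx":0,"wy":0,"wz":0},{"grip":66,"tx":0,"ty":0,"tz":0,"wx":0,"wy":0,"wz":0},{"grip":68,"tx":0,"ty":-20,"tz":0,"wx":0,"wy":0,"wz":0},{"grip":74,"tx":0,"ty":-40,"tz":0,"wx":0,"wy":0,"wz":0},{"grip":74,"tx":0,"ty":-40,"tz":0,"wx":0,"wy":0,"wz":0},{"grip":74,"tx":12.8,"ty":0,"tz":-35,"wx":0,"wy":0,"wz":0},{"grip":74,"tx":12.8,"ty":0,"tz":-35,"wx":0,"wy":0,"wz":0},{"grip":74,"tx":12.8,"ty":0,"tz":-35,"wx":0,"wy":0,"wz":0},{"grip":74,"tx":12.8,"ty":0,"tz":-35,"wx":0,"wy":0,"wz":0}]'
python3 -m handwheel '[{"grip":74,"tx":12.8,"ty":0,"tz":-35,"wx":0,"wy":0,"wz":0},{"grip":74,"tx":12.8,"ty":0,"tz":-35,"wx":0,"wy":0,"wz":0},{"grip":74,"tx":12.8,"ty":0,"tz":-35,"wx":0,"wy":0,"wz":0},{"grip":74,"tx":12.8,"ty":0,"tz":-35,"wx":0,"wy":0,"wz":0},{"grip":74,"tx":12.8,"ty":0,"tz":-35,"wx":0,"wy":0,"wz":0},{"grip":74,"tx":12.8,"ty":0,"tz":-35,"wx":0,"wy":0,"wz":0},{"grip":74,"tx":0,"ty":0,"tz":0,"wx":0,"wy":0,"wz":0},{"grip":74,"tx":0,"ty":0,"tz":0,"wx":0,"wy":0,"wz":0}]'
python3 - <<'E'
from h import *
go(516.6,17.4,24); d=cap('top','t9'); cap('side','s9')
a=cv2.imread('pics/t9.png')[170:350,130:490]; b=cv2.imread('pics/s9.png')[200:460,230:430]
cv2.imwrite('pics/c12.png',np.hstack([cv2.resize(a,(540,270)),cv2.resize(b,(208,270))]))
E
```

```text
time_s: 26.93
eef_pos: [439.6, 226.5, 132.1]
ee_rot: [0.707, -0.707, -0.001, -0.0]
force: [0.1, -0.4, -0.6]
grip_width: 0.866
time_s: 27.6
eef_pos: [516.4, 16.4, 131.6]
ee_rot: [0.707, -0.707, 0.001, -0.001]
force: [-0.1, 0.5, -0.2]
grip_width: 0.864
t 27.60 [516.4  16.4 131.6] F [-0.05  0.49 -0.24] g 73.8
world d [   0.2    1.  -107.6] tool d [1.000e-01 1.076e+02 1.000e+00]
rv [-0.     -0.003   0.0004] after-turn tool d [  0.2 107.6   1. ]
```

View pics/c12.png

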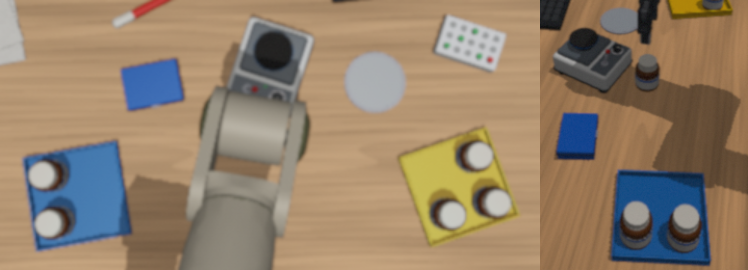

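Two full bottles stand in the blue tray, and B is where it was. Next I'll grasp B.

```bash
python3 -m handwheel '[{"grip":76,"tx":0,"ty":36,"tz":1,"wx":0,"wy":0,"wz":0},{"grip":76,"tx":0,"ty":36,"tz":0,"wx":0,"wy":0,"wz":0},{"grip":76,"tx":0,"ty":35,"tz":0,"wx":0,"wy":0,"wz":0},{"grip":76,"tx":0,"ty":0,"tz":0,"wx":0,"wy":0,"wz":0},{"grip":40,"tx":0,"ty":0,"tz":0,"wx":0,"wy":0,"wz":0},{"grip":40,"tx":0,"ty":0,"tz":0,"wx":0,"wy":0,"wz":0},{"grip":40,"tx":0,"ty":0,"tz":0,"wx":0,"wy":0,"wz":0},{"grip":40,"tx":0,"ty":0,"tz":0,"wx":0,"wy":0,"wz":0},{"grip":40,"tx":0,"ty":0,"tz":0,"wx":0,"wy":0,"wz":0},{"grip":40,"tx":0,"ty":0,"tz":0,"wx":0,"wy":0,"wz":0}]' 60
python3 -m handwheel '[{"grip":40,"tx":0,"ty":-20,"tz":0,"wx":0,"wy":0,"wz":0},{"grip":40,"tx":0,"ty":-35,"tz":0,"wx":0,"wy":0,"wz":0},{"grip":40,"tx":0,"ty":-35,"tz":0,"wx":0,"wy":0,"wz":0},{"grip":40,"tx":0,"ty":-30,"tz":0,"wx":0,"wy":0,"wz":0},{"grip":40,"tx":0,"ty":0,"tz":0,"wx":0,"wy":0,"wz":0},{"grip":40,"tx":0,"ty":0,"tz":0,"wx":0,"wy":0,"wz":0},{"grip":40,"tx":0,"ty":0,"tz":0,"wx":0,"wy":0,"wz":0}]'
python3 - <<'E'
from h import *
weigh(12); st()
E
```

```text
time_s: 28.53
eef_pos: [517.1, 19.3, 27.4]
ee_rot: [-0.707, 0.707, 0.001, 0.001]
force: [-2.9, 2.5, 6.6]
grip_width: 0.604
time_s: 29.12
eef_pos: [515.8, 19.1, 144.8]
ee_rot: [-0.707, 0.707, 0.0, 0.0]
force: [-0.3, -0.8, -1.3]
grip_width: 0.596
Fz mean -1.46 sd 0.54 [-2.  -2.2 -0.9 -0.8 -2.5 -1.7 -1.1 -1.4 -1.7 -0.9 -1.7 -0.8]
t 29.72 [516.   18.9 144.4] F [-0.35  0.06 -0.8 ] g 51.5
```

```bash
python3 -m handwheel '[{"grip":40,"tx":-9.4,"ty":0,"tz":34.5,"wx":0,"wy":0,"wz":0},{"grip":40,"tx":-9.4,"ty":0,"tz":34.5,"wx":0,"wy":0,"wz":0},{"grip":40,"tx":-9.4,"ty":0,"tz":34.5,"wx":0,"wy":0,"wz":0},{"grip":40,"tx":-9.4,"ty":0,"tz":34.5,"wx":0,"wy":0,"wz":0},{"grip":40,"tx":-9.4,"ty":0,"tz":34.5,"wx":0,"wy":0,"wz":0},{"grip":40,"tx":-9.4,"ty":0,"tz":34.5,"wx":0,"wy":0,"wz":0},{"grip":40,"tx":-9.4,"ty":0,"tz":34.5,"wx":0,"wy":0,"wz":0},{"grip":40,"tx":-9.4,"ty":0,"tz":34.5,"wx":0,"wy":0,"wz":0},{"grip":40,"tx":0,"ty":25,"tz":0,"wx":0,"wy":0,"wz":0},{"grip":40,"tx":0,"ty":30,"tz":0,"wx":0,"wy":0,"wz":0}]'
python3 -m handwheel '[{"grip":40,"tx":0,"ty":25,"tz":0,"wx":0,"wy":0,"wz":0},{"grip":40,"tx":0,"ty":20,"tz":0,"wx":0,"wy":0,"wz":0},{"grip":40,"tx":0,"ty":9,"tz":0,"wx":0,"wy":0,"wz":0},{"grip":40,"tx":0,"ty":4,"tz":0,"wx":0,"wy":0,"wz":0},{"grip":40,"tx":0,"ty":0,"tz":0,"wx":0,"wy":0,"wz":0},{"grip":40,"tx":0,"ty":0,"tz":0,"wx":0,"wy":0,"wz":0}]'
python3 -m handwheel '[{"grip":66,"tx":0,"ty":0,"tz":0,"wx":0,"wy":0,"wz":0},{"grip":66,"tx":0,"ty":0,"tz":0,"wx":0,"wy":0,"wz":0},{"grip":66,"tx":0,"ty":0,"tz":0,"wx":0,"wy":0,"wz":0},{"grip":68,"tx":0,"ty":-20,"tz":0,"wx":0,"wy":0,"wz":0},{"grip":74,"tx":0,"ty":-40,"tz":0,"wx":0,"wy":0,"wz":0},{"grip":74,"tx":0,"ty":-40,"tz":0,"wx":0,"wy":0,"wz":0},{"grip":10,"tx":12,"ty":0,"tz":-39,"wx":0,"wy":0,"wz":0},{"grip":10,"tx":12,"ty":0,"tz":-39,"wx":0,"wy":0,"wz":0},{"grip":10,"tx":12,"ty":0,"tz":-39,"wx":0,"wy":0,"wz":0},{"grip":0,"tx":12,"ty":0,"tz":-39,"wx":0,"wy":0,"wz":0}]'
python3 - <<'E'
from h import *
st(); d=cap('top','t10'); cap('side','s10')
a=cv2.imread('pics/t10.png')[170:350,130:490]; b=cv2.imread('pics/s10.png')[200:460,230:430]
cv2.imwrite('pics/c13.png',np.hstack([cv2.resize(a,(540,270)),cv2.resize(b,(208,270))]))
E
```

```text
time_s: 30.55
eef_pos: [441.3, 297.2, 90.5]
ee_rot: [0.708, -0.706, -0.003, -0.0]
force: [0.6, -0.1, -3.0]
grip_width: 0.602
time_s: 31.05
eef_pos: [441.5, 295.1, 32.4]
ee_rot: [0.707, -0.707, -0.001, -0.001]
force: [0.5, -0.9, -1.8]
grip_width: 0.598
time_s: 31.88
eef_pos: [489.2, 137.3, 132.1]
ee_rot: [0.707, -0.707, -0.001, -0.0]
force: [0.8, 0.3, -0.2]
grip_width: 0.3
t 31.88 [489.2 137.3 132.1] F [ 0.76  0.31 -0.17] g 25.6
```

View pics/c13.png

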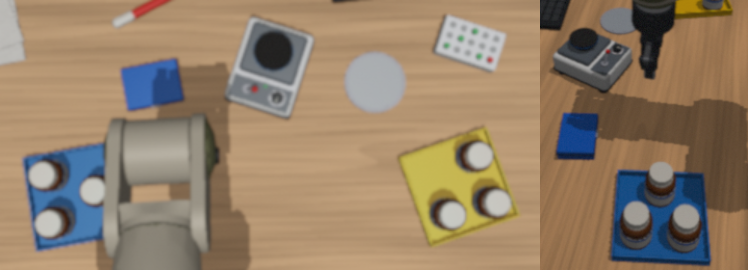

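All six are sorted by weight, with three upright in each tray. Next I'll take the closed gripper to the -y side of the switch lever.

```bash
python3 -m handwheel '[{"grip":0,"tx":21,"ty":0,"tz":-31,"wx":0,"wy":0,"wz":0},{"grip":0,"tx":21,"ty":0,"tz":-31,"wx":0,"wy":0,"wz":0},{"grip":0,"tx":21,"ty":0,"tz":-31,"wx":0,"wy":0,"wz":0},{"grip":0,"tx":21,"ty":0,"tz":-31,"wx":0,"wy":0,"wz":0},{"grip":0,"tx":20,"ty":0,"tz":-32,"wx":0,"wy":0,"wz":0},{"grip":0,"tx":0,"ty":20,"tz":0,"wx":0,"wy":0,"wz":0},{"grip":0,"tx":0,"ty":0,"tz":0,"wx":0,"wy":0,"wz":0},{"grip":0,"tx":0,"ty":0,"tz":0,"wx":0,"wy":0,"wz":0}]'
python3 - <<'E'
from h import *
go(594,-18,80); d=cap('top','t11'); e=cap('side','s11'); print(pj(e,[(606,21,88)]),pj(d,[(606,21,88)]))
a=cv2.imread('pics/t11.png')[170:270,260:400]; b=cv2.imread('pics/s11.png')[190:290,240:360]
cv2.imwrite('pics/c14.png',np.vstack([cv2.resize(a,(420,300)),cv2.resize(b,(420,300))]))
x=cv2.imread('pics/t11.png')[250:350,130:490]; 
X=load('t11')
hsv=cv2.cvtColor(cv2.imread('pics/t11.png'),cv2.COLOR_BGR2HSV)
m=((hsv[...,1]<60)&(hsv[...,2]>120)).astype(np.uint8); m[:245]=0;m[345:]=0
n,l,s,c=cv2.connectedComponentsWithStats(m)
for i in range(1,n):
    if 150<s[i,4]<350: print(w(X,c[i],80).round(1),s[i])
E
```

```text
time_s: 32.65
eef_pos: [592.1, -16.3, 110.9]
ee_rot: [0.707, -0.707, 0.001, 0.001]
force: [0.1, -0.1, 0.2]
grip_width: 0.001
t 32.65 [592.1 -16.3 110.9] F [ 0.1  -0.06  0.25] g 0.1
world d [  1.9  -1.7 -30.9] tool d [ 2.  30.9 -1.8]
rv [-0.0008  0.0003 -0.0024] after-turn tool d [ 1.9 30.9 -1.7]

[[295.48413264 249.02307404]] [[299.77172068 229.83671233]]
[ 490.5 -355.4   80. ] [440 264  19  19 258]
[ 454.7 -813.8   80. ] [627 269  13  46 333]
[469.1 379.5  80. ] [148 278  19  18 268]
[441.6 294.3  80. ] [183 288  19  19 270]
[ 411.3 -382.2   80. ] [453 296  18  19 260]
[ 391.6 -305.9   80. ] [423 304  18  19 261]
```

View pics/c14.png

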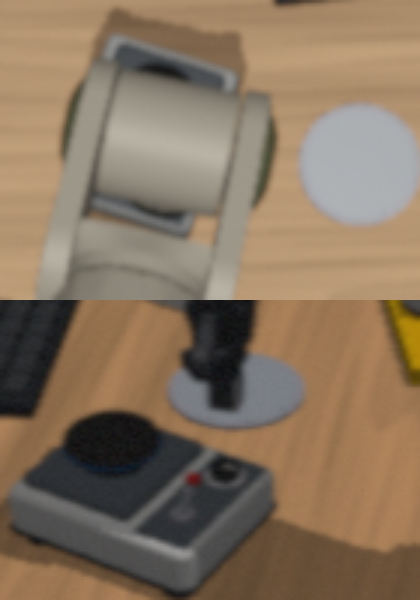

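```bash
python3 -m handwheel '[{"grip":0,"tx":1,"ty":10,"tz":-2,"wx":0,"wy":0,"wz":0},{"grip":0,"tx":0,"ty":10,"tz":0,"wx":0,"wy":0,"wz":0},{"grip":0,"tx":0,"ty":10,"tz":0,"wx":0,"wy":0,"wz":0},{"grip":0,"tx":0,"ty":0,"tz":0,"wx":0,"wy":0,"wz":0},{"grip":0,"tx":0,"ty":0,"tz":0,"wx":0,"wy":0,"wz":0}]'
python3 - <<'E'
from h import *
st(); e=cap('side','s12')
b=cv2.imread('pics/s12.png')[190:290,240:360]
cv2.imwrite('pics/c15.png',cv2.resize(b,(720,600),interpolation=cv2.INTER_CUBIC))
E
```

```text
time_s: 33.17
eef_pos: [593.3, -18.9, 80.7]
ee_rot: [0.707, -0.707, 0.001, 0.001]
force: [0.6, -0.3, 1.1]
grip_width: -0.006
t 33.17 [593.3 -18.9  80.7] F [ 0.62 -0.35  1.13] g -0.5
```

View pics/c15.png

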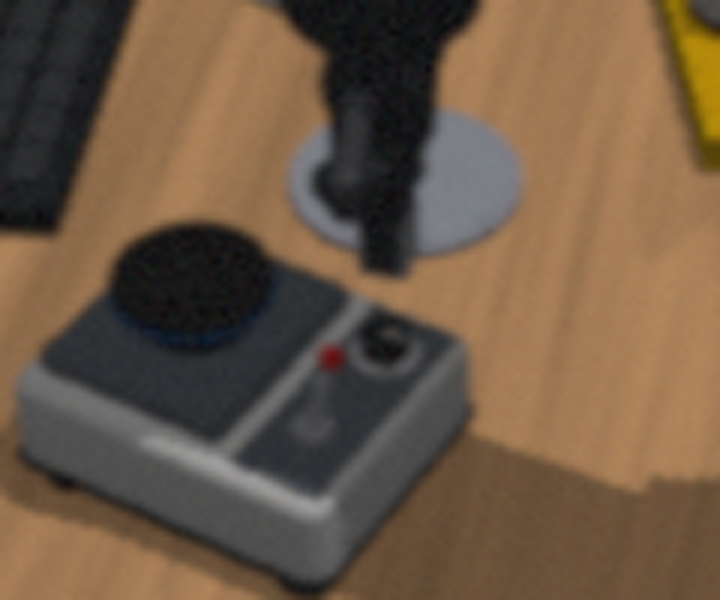

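```bash
python3 -m handwheel '[{"grip":0,"tx":3,"ty":0,"tz":8,"wx":0,"wy":0,"wz":0},{"grip":0,"tx":3,"ty":0,"tz":8,"wx":0,"wy":0,"wz":0},{"grip":0,"tx":3,"ty":0,"tz":8,"wx":0,"wy":0,"wz":0},{"grip":0,"tx":2,"ty":0,"tz":6,"wx":0,"wy":0,"wz":0},{"grip":0,"tx":2,"ty":0,"tz":6,"wx":0,"wy":0,"wz":0},{"grip":0,"tx":1,"ty":0,"tz":4,"wx":0,"wy":0,"wz":0},{"grip":0,"tx":1,"ty":0,"tz":4,"wx":0,"wy":0,"wz":0},{"grip":0,"tx":0,"ty":0,"tz":0,"wx":0,"wy":0,"wz":0}]'
python3 - <<'E'
from h import *
st(); e=cap('side','s13'); print(pj(e,[(615.4,48.6,88),(606,21,88)]))
b=cv2.imread('pics/s13.png')[190:290,240:360]
cv2.imwrite('pics/c16.png',cv2.resize(b,(720,600),interpolation=cv2.INTER_CUBIC))
E
```

```text
time_s: 33.88
eef_pos: [608.9, 25.6, 81.5]
ee_rot: [0.707, -0.707, -0.0, 0.0]
force: [0.1, -1.0, 0.3]
grip_width: -0.0
t 33.88 [608.9  25.6  81.5] F [ 0.06 -1.    0.29] g -0.0
[[288.56939717 256.52218382]
 [295.48413264 249.02307404]]
```

View pics/c16.png

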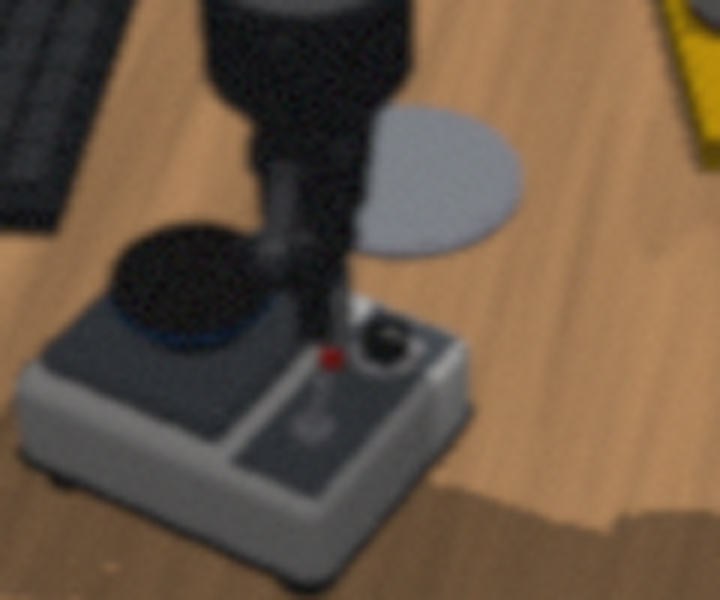

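Run:
```python
from h import *
e=load('s13');d=load('top0');s=sense()['eef_pos']
print(pj(e,[s, s+[0,0,10],s+[0,10,0]]))
for z in(85,88,91): print(z,w(e,(240+332/6,190+357/6),z),w(d,(299.8,229.2),z))
b=cv2.imread('pics/s13.png')[225:265,270:320]
cv2.imwrite('pics/c17.png',cv2.resize(b,(800,600),interpolation=cv2.INTER_CUBIC))
```

```text
[[293.96285077 252.10143894]
 [293.81464132 248.97699228]
 [292.90535491 255.01541898]]
85 [606.81836869  19.57382463  85.        ] [607.99848678  20.96410437  85.        ]
88 [605.95038163  22.64498872  88.        ] [607.6247967  20.9074847  88.       ]
91 [605.08239456  25.71615281  91.        ] [607.25110663  20.85086502  91.        ]
```

View pics/c17.png

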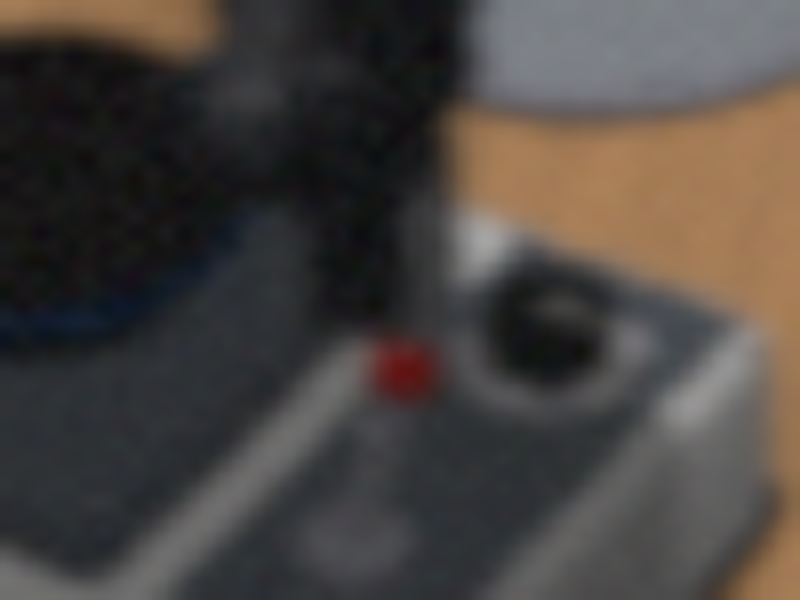

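Run:
```python
from h import *
e=load('s12')
for dz in(0,10,20,30): print(dz,pj(e,[(593.3,-18.9,80.7+dz),(593.3,-18.9+10,80.7+dz)]))
print(ctrl.pinch_z)
e=load('s5');b=cv2.imread('pics/s5.png')[190:270,330:420]
print([pj(e,[(436.8,-56.5+k,132.8+dz)]).round(1).tolist() for dz in(0,10,20) for k in(-40,40)])
cv2.imwrite('pics/c18.png',cv2.resize(b,(720,640)))
```

```text
0 [[304.75205131 240.85165336]
 [303.79713815 243.60812765]]
10 [[304.67549937 237.74399729]
 [303.71405791 240.49679213]]
20 [[304.59795578 234.59707863]
 [303.62989417 237.34590095]]
30 [[304.51940054 231.41012298]
 [303.54462493 234.15466923]]
18.700000000000003
[[[375.5, 212.5]], [[371.5, 234.1]], [[375.9, 209.2]], [[371.9, 230.8]], [[376.3, 205.9]], [[372.2, 227.4]]]
```

View pics/c18.png

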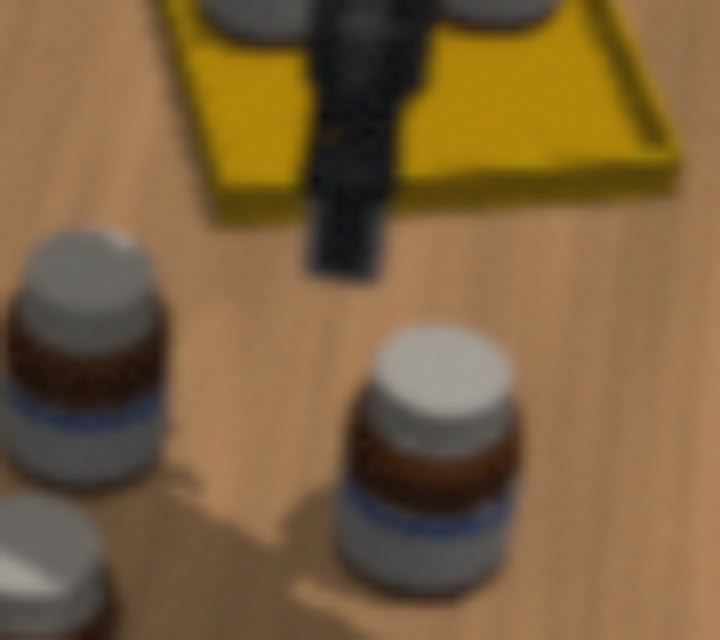

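The side view puts the shut fingertips about 18 mm higher than the reported TCP, so they passed over the lever. I'll go back, drop 18 mm and push again.

```bash
python3 -m handwheel '[{"grip":0,"tx":-8,"ty":0,"tz":-22,"wx":0,"wy":0,"wz":0},{"grip":0,"tx":-8,"ty":0,"tz":-22,"wx":0,"wy":0,"wz":0},{"grip":0,"tx":0,"ty":0,"tz":0,"wx":0,"wy":0,"wz":0},{"grip":0,"tx":0,"ty":8,"tz":0,"wx":0,"wy":0,"wz":0},{"grip":0,"tx":0,"ty":5,"tz":0,"wx":0,"wy":0,"wz":0},{"grip":0,"tx":0,"ty":5,"tz":0,"wx":0,"wy":0,"wz":0},{"grip":0,"tx":0,"ty":0,"tz":0,"wx":0,"wy":0,"wz":0},{"grip":0,"tx":0,"ty":0,"tz":0,"wx":0,"wy":0,"wz":0}]'
python3 - <<'E'
from h import *
st(); e=cap('side','s14')
b=cv2.imread('pics/s14.png')[190:290,240:360]
cv2.imwrite('pics/c19.png',cv2.resize(b,(720,600),interpolation=cv2.INTER_CUBIC))
E
```

```text
time_s: 34.6
eef_pos: [592.7, -18.5, 62.9]
ee_rot: [0.707, -0.707, 0.0, 0.001]
force: [1.3, 0.6, 0.6]
grip_width: 0.0
t 34.60 [592.7 -18.5  62.9] F [1.33 0.58 0.61] g 0.0
```

View pics/c19.png

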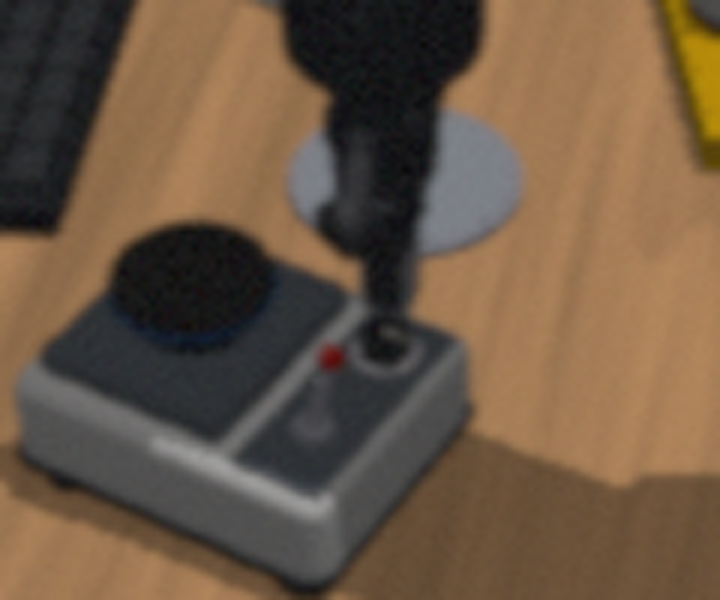

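```bash
python3 -m handwheel '[{"grip":0,"tx":3,"ty":0,"tz":8,"wx":0,"wy":0,"wz":0},{"grip":0,"tx":3,"ty":0,"tz":8,"wx":0,"wy":0,"wz":0},{"grip":0,"tx":3,"ty":0,"tz":8,"wx":0,"wy":0,"wz":0},{"grip":0,"tx":2,"ty":0,"tz":6,"wx":0,"wy":0,"wz":0},{"grip":0,"tx":2,"ty":0,"tz":6,"wx":0,"wy":0,"wz":0},{"grip":0,"tx":1,"ty":0,"tz":4,"wx":0,"wy":0,"wz":0},{"grip":0,"tx":0,"ty":0,"tz":0,"wx":0,"wy":0,"wz":0}]'
python3 - <<'E'
from h import *
st(); e=cap('side','s15')
b=cv2.imread('pics/s15.png')[190:290,240:360]
cv2.imwrite('pics/c20.png',cv2.resize(b,(720,600),interpolation=cv2.INTER_CUBIC))
E
```

```text
time_s: 35.23
eef_pos: [608.3, 22.0, 66.8]
ee_rot: [-0.707, 0.707, 0.002, 0.001]
force: [-5.4, 0.5, 22.2]
grip_width: -0.002
t 35.23 [608.3  22.   66.8] F [-5.37  0.45 22.2 ] g -0.1
```

View pics/c20.png

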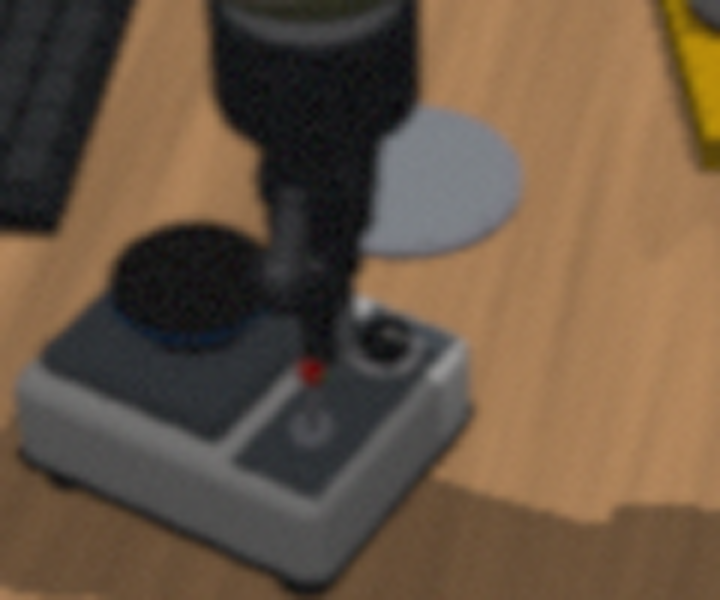

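The lever is upright now, but the finger is riding on its ball (22 N up). I'll lift, back off, go about 8 mm lower and push on.

```bash
python3 -m handwheel '[{"grip":0,"tx":0,"ty":-10,"tz":0,"wx":0,"wy":0,"wz":0},{"grip":0,"tx":-4,"ty":0,"tz":-12,"wx":0,"wy":0,"wz":0},{"grip":0,"tx":0,"ty":0,"tz":0,"wx":0,"wy":0,"wz":0},{"grip":0,"tx":0,"ty":9,"tz":0,"wx":0,"wy":0,"wz":0},{"grip":0,"tx":0,"ty":9,"tz":0,"wx":0,"wy":0,"wz":0},{"grip":0,"tx":0,"ty":0,"tz":0,"wx":0,"wy":0,"wz":0},{"grip":0,"tx":0,"ty":0,"tz":0,"wx":0,"wy":0,"wz":0}]'
python3 - <<'E'
from h import *
st(); e=cap('side','s16')
b=cv2.imread('pics/s16.png')[190:290,240:360]
cv2.imwrite('pics/c21.png',cv2.resize(b,(720,600),interpolation=cv2.INTER_CUBIC))
E
```

```text
time_s: 35.87
eef_pos: [602.2, 9.1, 54.1]
ee_rot: [0.707, -0.707, 0.001, 0.001]
force: [-0.2, 0.2, -1.1]
grip_width: 0.005
t 35.87 [602.2   9.1  54.1] F [-0.21  0.2  -1.09] g 0.4
```

View pics/c21.png

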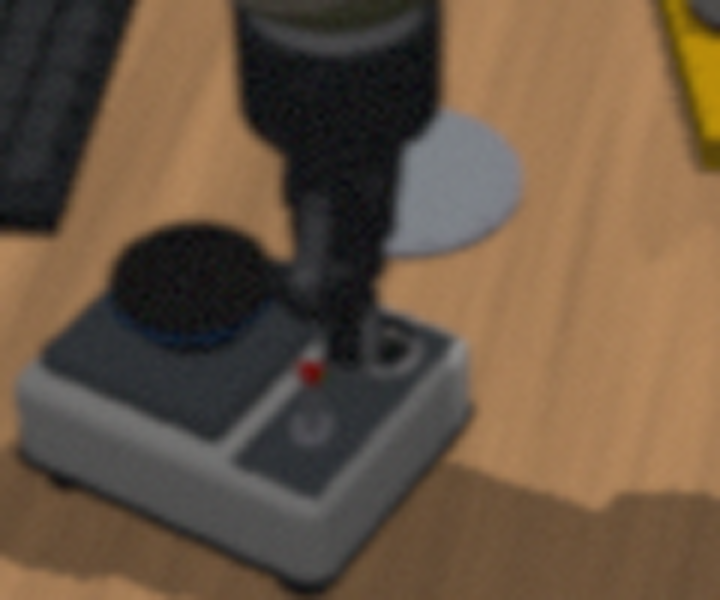

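```bash
python3 -m handwheel '[{"grip":0,"tx":2,"ty":0,"tz":6,"wx":0,"wy":0,"wz":0},{"grip":0,"tx":2,"ty":0,"tz":6,"wx":0,"wy":0,"wz":0},{"grip":0,"tx":2,"ty":0,"tz":5,"wx":0,"wy":0,"wz":0},{"grip":0,"tx":1,"ty":0,"tz":4,"wx":0,"wy":0,"wz":0},{"grip":0,"tx":1,"ty":0,"tz":4,"wx":0,"wy":0,"wz":0},{"grip":0,"tx":0,"ty":0,"tz":0,"wx":0,"wy":0,"wz":0}]'
python3 - <<'E'
from h import *
st(); e=cap('side','s17')
b=cv2.imread('pics/s17.png')[190:290,240:360]
cv2.imwrite('pics/c22.png',cv2.resize(b,(720,600),interpolation=cv2.INTER_CUBIC))
E
```

```text
time_s: 36.42
eef_pos: [610.5, 31.9, 55.4]
ee_rot: [-0.705, 0.709, -0.0, -0.001]
force: [-4.1, -15.1, 0.1]
grip_width: -0.0
t 36.42 [610.5  31.9  55.4] F [ -4.1  -15.11   0.14] g -0.0
```

View pics/c22.png

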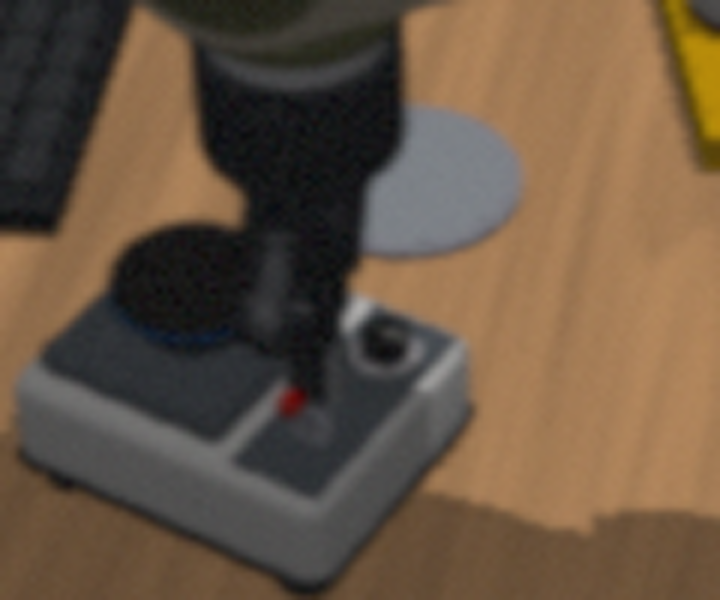

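The switch is on: the tip is at the predicted "on" pixel, (288.7,257), and the finger is against the stop. Next I'll fetch the bottle at (441.5,294.5) in the ready tray.

```bash
python3 -m handwheel '[{"grip":0,"tx":-3,"ty":0,"tz":-9,"wx":0,"wy":0,"wz":0},{"grip":0,"tx":0,"ty":-28,"tz":0,"wx":0,"wy":0,"wz":0},{"grip":0,"tx":0,"ty":-28,"tz":0,"wx":0,"wy":0,"wz":0},{"grip":40,"tx":0,"ty":-28,"tz":0,"wx":0,"wy":0,"wz":0},{"grip":76,"tx":-21,"ty":0,"tz":33,"wx":0,"wy":0,"wz":0},{"grip":76,"tx":-21,"ty":0,"tz":33,"wx":0,"wy":0,"wz":0},{"grip":76,"tx":-21,"ty":0,"tz":33,"wx":0,"wy":0,"wz":0},{"grip":76,"tx":-21,"ty":0,"tz":33,"wx":0,"wy":0,"wz":0},{"grip":76,"tx":-21,"ty":0,"tz":33,"wx":0,"wy":0,"wz":0},{"grip":76,"tx":-21,"ty":0,"tz":33,"wx":0,"wy":0,"wz":0}]'
python3 -m handwheel '[{"grip":76,"tx":-21,"ty":0,"tz":33,"wx":0,"wy":0,"wz":0},{"grip":76,"tx":-19,"ty":0,"tz":33,"wx":0,"wy":0,"wz":0},{"grip":76,"tx":0,"ty":0,"tz":0,"wx":0,"wy":0,"wz":0},{"grip":76,"tx":0,"ty":0,"tz":0,"wx":0,"wy":0,"wz":0},{"grip":76,"tx":0,"ty":0,"tz":0,"wx":0,"wy":0,"wz":0}]'
python3 - <<'E'
from h import *
go(441.5,294.7,18); d=cap('top','t18'); e=cap('side','s18'); print(pj(e,[(615.4,48.6,88),(606,21,88),(441.5,294.5,80)]),pj(d,[(615.4,48.6,88)]))
b=cv2.imread('pics/s18.png')[190:290,240:360];c=cv2.imread('pics/s18.png')[350:470,270:410]; a=cv2.imread('pics/t18.png')[170:350,130:490]
cv2.imwrite('pics/c23.png',np.vstack([np.hstack([cv2.resize(b,(360,300)),cv2.resize(c,(360,300))]),cv2.resize(a,(720,300))]))
E
```

```text
time_s: 37.3
eef_pos: [480.5, 224.7, 139.8]
ee_rot: [0.707, -0.707, -0.0, -0.0]
force: [0.6, 0.9, -0.3]
grip_width: 0.889
time_s: 37.72
eef_pos: [442.0, 288.9, 139.6]
ee_rot: [0.707, -0.707, -0.0, 0.0]
force: [-0.5, -0.1, 0.3]
grip_width: 0.891
t 37.72 [442.  288.9 139.6] F [-0.47 -0.11  0.34] g 76.1
world d [  -0.5    5.8 -121.6] tool d [ -0.5 121.6   5.8]
rv [-0.0003  0.0004  0.0003] after-turn tool d [ -0.5 121.6   5.8]

[[288.56939717 256.52218382]
 [295.48413264 249.02307404]
 [346.35062876 364.63385024]] [[288.8372608  226.31471049]]
```

View pics/c23.png

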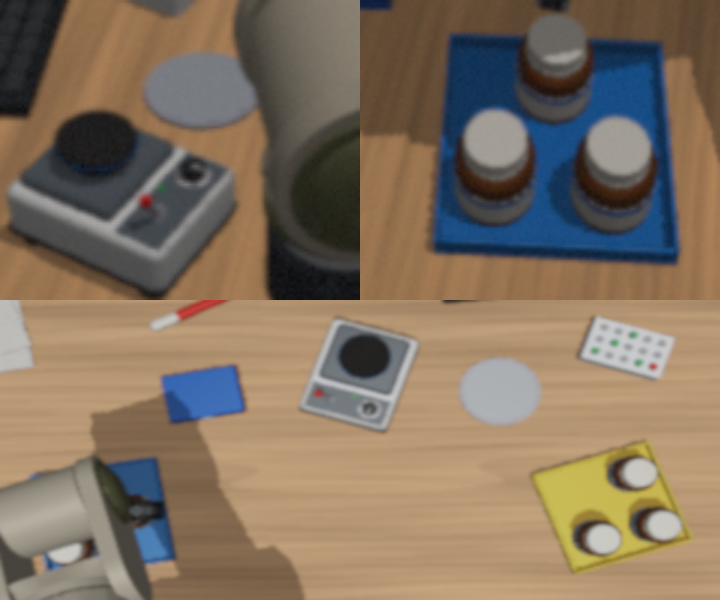

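```bash
python3 -m handwheel '[{"grip":70,"tx":-0.5,"ty":0,"tz":5,"wx":0,"wy":0,"wz":0},{"grip":70,"tx":0,"ty":36,"tz":0,"wx":0,"wy":0,"wz":0},{"grip":70,"tx":0,"ty":36,"tz":0,"wx":0,"wy":0,"wz":0},{"grip":70,"tx":0,"ty":32,"tz":0,"wx":0,"wy":0,"wz":0},{"grip":70,"tx":0,"ty":17,"tz":0,"wx":0,"wy":0,"wz":0},{"grip":70,"tx":0,"ty":0,"tz":0,"wx":0,"wy":0,"wz":0},{"grip":70,"tx":0,"ty":0,"tz":0,"wx":0,"wy":0,"wz":0}]'
python3 -m handwheel '[{"grip":40,"tx":0,"ty":0,"tz":0,"wx":0,"wy":0,"wz":0},{"grip":40,"tx":0,"ty":0,"tz":0,"wx":0,"wy":0,"wz":0},{"grip":40,"tx":0,"ty":0,"tz":0,"wx":0,"wy":0,"wz":0},{"grip":40,"tx":0,"ty":0,"tz":0,"wx":0,"wy":0,"wz":0},{"grip":40,"tx":0,"ty":0,"tz":0,"wx":0,"wy":0,"wz":0},{"grip":40,"tx":0,"ty":0,"tz":0,"wx":0,"wy":0,"wz":0},{"grip":40,"tx":0,"ty":0,"tz":0,"wx":0,"wy":0,"wz":0}]' 80
```

```text
time_s: 38.4
eef_pos: [441.6, 293.6, 18.5]
ee_rot: [-0.707, 0.707, -0.001, 0.0]
force: [1.0, -0.6, 0.6]
grip_width: 0.815
time_s: 38.98
eef_pos: [442.7, 294.2, 20.9]
ee_rot: [0.708, -0.707, -0.001, -0.001]
force: [-0.4, -1.1, 7.6]
grip_width: 0.622
```

```bash
python3 -m handwheel '[{"grip":40,"tx":0,"ty":-25,"tz":0,"wx":0,"wy":0,"wz":0},{"grip":40,"tx":0,"ty":-35,"tz":0,"wx":0,"wy":0,"wz":0},{"grip":40,"tx":0,"ty":-35,"tz":0,"wx":0,"wy":0,"wz":0},{"grip":40,"tx":0,"ty":-35,"tz":0,"wx":0,"wy":0,"wz":0},{"grip":40,"tx":0,"ty":-30,"tz":0,"wx":0,"wy":0,"wz":0},{"grip":40,"tx":22.8,"ty":0,"tz":-30.6,"wx":0,"wy":0,"wz":0},{"grip":40,"tx":22.8,"ty":0,"tz":-30.6,"wx":0,"wy":0,"wz":0},{"grip":40,"tx":22.8,"ty":0,"tz":-30.6,"wx":0,"wy":0,"wz":0},{"grip":40,"tx":22.8,"ty":0,"tz":-30.6,"wx":0,"wy":0,"wz":0},{"grip":40,"tx":22.8,"ty":0,"tz":-30.6,"wx":0,"wy":0,"wz":0}]'
python3 -m handwheel '[{"grip":40,"tx":22.8,"ty":0,"tz":-30.6,"wx":0,"wy":0,"wz":0},{"grip":40,"tx":22.8,"ty":0,"tz":-30.6,"wx":0,"wy":0,"wz":0},{"grip":40,"tx":22.8,"ty":0,"tz":-30.6,"wx":0,"wy":0,"wz":0},{"grip":40,"tx":22.8,"ty":0,"tz":-30.6,"wx":0,"wy":0,"wz":0},{"grip":40,"tx":22.8,"ty":0,"tz":-30.6,"wx":0,"wy":0,"wz":0},{"grip":40,"tx":0,"ty":0,"tz":0,"wx":0,"wy":0,"wz":0},{"grip":40,"tx":0,"ty":0,"tz":0,"wx":0,"wy":0,"wz":0},{"grip":40,"tx":0,"ty":0,"tz":0,"wx":0,"wy":0,"wz":0}]'
python3 - <<'E'
from h import *
weigh(6); go(670.6,-11.5,113); e=cap('side','s19'); p=sense()['eef_pos']; print(pj(e,[p+[0,0,-17],p+[0,0,59]]))
b=cv2.imread('pics/s19.png')[150:290,230:380]
cv2.imwrite('pics/c24.png',cv2.resize(b,(640,600)))
E
```

```text
time_s: 39.82
eef_pos: [556.3, 139.2, 180.2]
ee_rot: [0.707, -0.707, -0.001, -0.001]
force: [1.1, 0.2, -1.7]
grip_width: 0.62
time_s: 40.48
eef_pos: [669.2, -11.8, 179.4]
ee_rot: [0.707, -0.707, -0.0, -0.0]
force: [0.6, 0.9, -1.5]
grip_width: 0.623
Fz mean -1.84 sd 0.28 [-1.8 -1.4 -2.2 -2.2 -1.6 -1.8]
t 40.78 [669.1 -11.3 179. ] F [-0.36 -0.21 -1.83] g 53.0
world d [  1.5  -0.2 -66. ] tool d [ 1.4 66.  -0.2]
rv [0.0001 0.001  0.0004] after-turn tool d [ 1.5 66.  -0.2]

[[271.1380708  212.10949357]
 [268.73301894 184.74314926]]
```

View pics/c24.png

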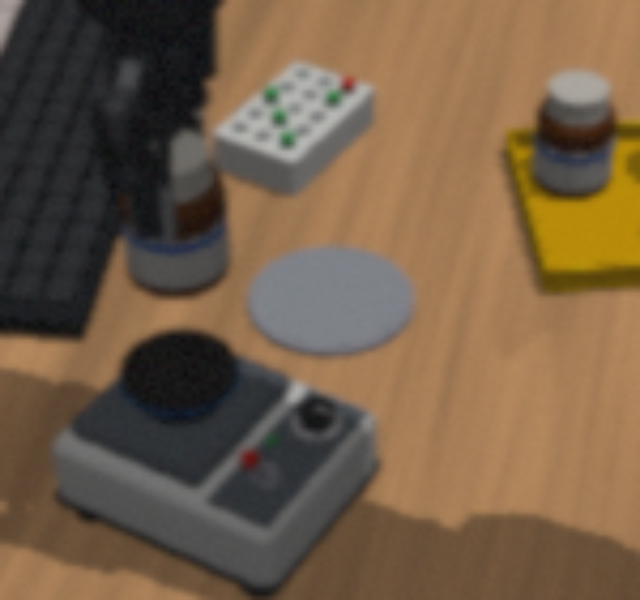

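The bottle is upright and centred over the head. Next I'll lower it and press.

```bash
python3 -m handwheel '[{"grip":40,"tx":1.5,"ty":30,"tz":0,"wx":0,"wy":0,"wz":0},{"grip":40,"tx":0,"ty":25,"tz":0,"wx":0,"wy":0,"wz":0},{"grip":40,"tx":0,"ty":9,"tz":0,"wx":0,"wy":0,"wz":0},{"grip":40,"tx":0,"ty":4,"tz":0,"wx":0,"wy":0,"wz":0},{"grip":40,"tx":0,"ty":4,"tz":0,"wx":0,"wy":0,"wz":0},{"grip":40,"tx":0,"ty":3,"tz":0,"wx":0,"wy":0,"wz":0},{"grip":40,"tx":0,"ty":0,"tz":0,"wx":0,"wy":0,"wz":0}]'
python3 - <<'E'
from h import *
st()
E
```

```text
time_s: 41.42
eef_pos: [671.2, -12.0, 104.9]
ee_rot: [-0.707, 0.707, 0.001, 0.001]
force: [-3.8, 0.9, 4.6]
grip_width: 0.619
t 41.42 [671.2 -12.  104.9] F [-3.85  0.93  4.61] g 52.8
```

```bash
python3 -m handwheel '[{"grip":40,"tx":0,"ty":2,"tz":0,"wx":0,"wy":0,"wz":0},{"grip":40,"tx":0,"ty":2,"tz":0,"wx":0,"wy":0,"wz":0},{"grip":40,"tx":0,"ty":2,"tz":0,"wx":0,"wy":0,"wz":0},{"grip":40,"tx":0,"ty":0,"tz":0,"wx":0,"wy":0,"wz":0},{"grip":40,"tx":0,"ty":0,"tz":0,"wx":0,"wy":0,"wz":0}]'
python3 - <<'E'
from h import *
st()
E
```

```text
time_s: 41.83
eef_pos: [671.6, -12.1, 100.9]
ee_rot: [-0.707, 0.707, 0.001, 0.001]
force: [-8.0, 1.5, 14.2]
grip_width: 0.623
t 41.83 [671.6 -12.1 100.9] F [-8.    1.52 14.21] g 53.2
```

```bash
python3 -m handwheel '[{"grip":40,"tx":0,"ty":2,"tz":0,"wx":0,"wy":0,"wz":0},{"grip":40,"tx":0,"ty":0,"tz":0,"wx":0,"wy":0,"wz":0},{"grip":40,"tx":0,"ty":0,"tz":0,"wx":0,"wy":0,"wz":0}]'
python3 - <<'E'
from h import *
st(); e=cap('side','s20'); print(pj(e,[(670.6,-11.5,92),(670.6,-11.5,84)]))
b=cv2.imread('pics/s20.png')[170:290,230:350]
cv2.imwrite('pics/c25.png',cv2.resize(b,(600,600)))
E
```

```text
time_s: 42.08
eef_pos: [671.9, -12.1, 100.8]
ee_rot: [-0.707, 0.707, 0.002, 0.002]
force: [-11.9, 2.5, 24.9]
grip_width: 0.621
t 42.08 [671.9 -12.1 100.8] F [-11.95   2.5   24.85] g 53.0
[[272.56279184 234.88415136]
 [272.78342256 237.37398071]]
```

View pics/c25.png

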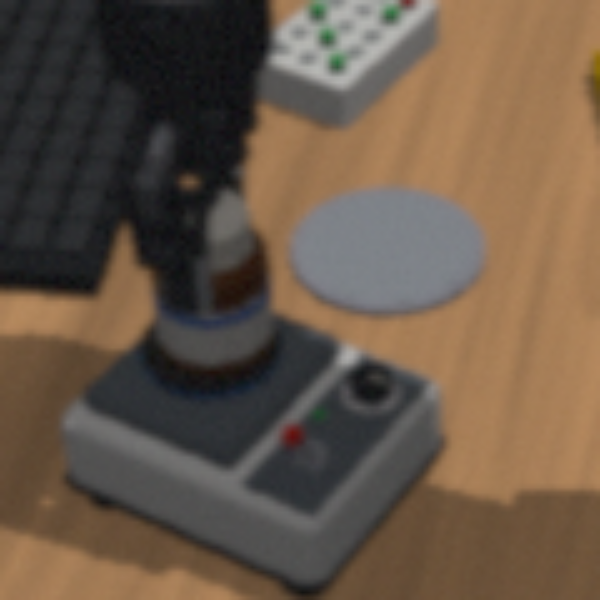

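It's at the hard stop: 2 mm more command added about 11 N and no travel. The bottle is upright and centred. I'll hold for 2.5 s.

```bash
for i in 1 2 3; do python3 -m handwheel '[{"grip":40,"tx":0,"ty":0,"tz":0,"wx":0,"wy":0,"wz":0},{"grip":40,"tx":0,"ty":0,"tz":0,"wx":0,"wy":0,"wz":0},{"grip":40,"tx":0,"ty":0,"tz":0,"wx":0,"wy":0,"wz":0},{"grip":40,"tx":0,"ty":0,"tz":0,"wx":0,"wy":0,"wz":0},{"grip":40,"tx":0,"ty":0,"tz":0,"wx":0,"wy":0,"wz":0},{"grip":40,"tx":0,"ty":0,"tz":0,"wx":0,"wy":0,"wz":0},{"grip":40,"tx":0,"ty":0,"tz":0,"wx":0,"wy":0,"wz":0},{"grip":40,"tx":0,"ty":0,"tz":0,"wx":0,"wy":0,"wz":0},{"grip":40,"tx":0,"ty":0,"tz":0,"wx":0,"wy":0,"wz":0},{"grip":40,"tx":0,"ty":0,"tz":0,"wx":0,"wy":0,"wz":0}]'; done
python3 - <<'E'
from h import *
d=cap('top','t21'); e=cap('side','s21')
a=cv2.imread('pics/t21.png')[170:350,130:490]; b=cv2.imread('pics/s21.png')[150:460,230:430]
cv2.imwrite('pics/c26.png',np.hstack([cv2.resize(a,(540,270)),cv2.resize(b,(208,322))[:270]]))
cv2.imwrite('pics/c26b.png',cv2.imread('pics/s21.png'))
E
```

```text
time_s: 42.97
eef_pos: [671.9, -12.1, 100.8]
ee_rot: [-0.707, 0.707, 0.002, 0.002]
force: [-11.7, 1.4, 23.6]
grip_width: 0.617
time_s: 43.8
eef_pos: [671.9, -12.1, 100.8]
ee_rot: [-0.707, 0.707, 0.002, 0.002]
force: [-11.8, 2.0, 25.2]
grip_width: 0.62
time_s: 44.63
eef_pos: [671.9, -12.1, 100.8]
ee_rot: [-0.707, 0.707, 0.002, 0.002]
force: [-11.2, 1.3, 23.6]
grip_width: 0.62
```

View pics/c26b.png

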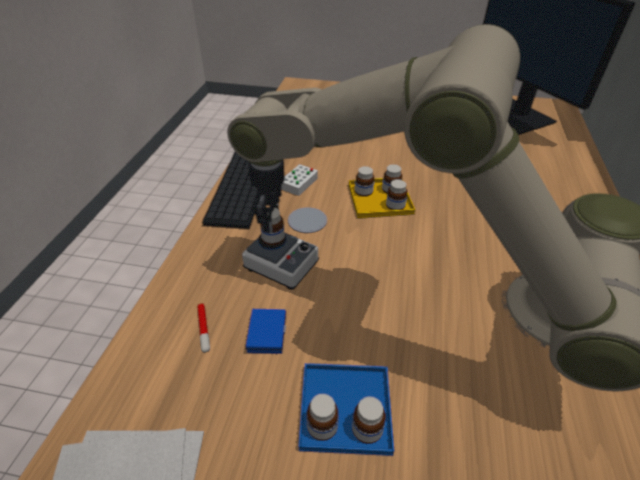

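View pics/c26.png

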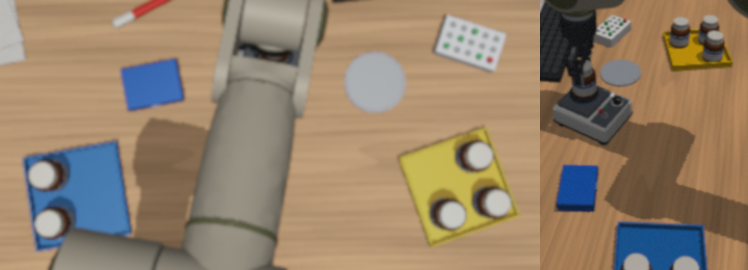

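```bash
python3 -m handwheel '[{"grip":40,"tx":0,"ty":-5,"tz":0,"wx":0,"wy":0,"wz":0},{"grip":40,"tx":0,"ty":-20,"tz":0,"wx":0,"wy":0,"wz":0},{"grip":40,"tx":0,"ty":-30,"tz":0,"wx":0,"wy":0,"wz":0},{"grip":40,"tx":-9,"ty":0,"tz":-36.6,"wx":0,"wy":0,"wz":0},{"grip":40,"tx":-9,"ty":0,"tz":-36.6,"wx":0,"wy":0,"wz":0},{"grip":40,"tx":-9,"ty":0,"tz":-36.6,"wx":0,"wy":0,"wz":0},{"grip":40,"tx":-9,"ty":0,"tz":-36.6,"wx":0,"wy":0,"wz":0},{"grip":40,"tx":-9,"ty":0,"tz":-36.6,"wx":0,"wy":0,"wz":0},{"grip":40,"tx":0,"ty":0,"tz":0,"wx":0,"wy":0,"wz":0},{"grip":40,"tx":0,"ty":0,"tz":0,"wx":0,"wy":0,"wz":0}]'
python3 - <<'E'
from h import *
weigh(3); go(626.3,-194.8,22)
E
```

```text
time_s: 45.57
eef_pos: [625.7, -197.1, 151.0]
ee_rot: [-0.707, 0.707, -0.001, 0.002]
force: [-0.6, -0.2, -2.6]
grip_width: 0.62
Fz mean -1.09 sd 0.57 [-1.8 -1.1 -0.4]
t 45.72 [ 626.3 -194.   150.8] F [-0.3   0.38 -0.37] g 53.1
world d [  -0.    -0.8 -128.8] tool d [-1.000e-01  1.288e+02 -7.000e-01]
rv [0.0001 0.0012 0.0007] after-turn tool d [ -0.  128.8  -0.8]
```

```bash
python3 -m handwheel '[{"grip":40,"tx":0,"ty":36,"tz":-1,"wx":0,"wy":0,"wz":0},{"grip":40,"tx":0,"ty":36,"tz":0,"wx":0,"wy":0,"wz":0},{"grip":40,"tx":0,"ty":30,"tz":0,"wx":0,"wy":0,"wz":0},{"grip":40,"tx":0,"ty":15,"tz":0,"wx":0,"wy":0,"wz":0},{"grip":40,"tx":0,"ty":7,"tz":0,"wx":0,"wy":0,"wz":0},{"grip":40,"tx":0,"ty":4,"tz":0,"wx":0,"wy":0,"wz":0},{"grip":40,"tx":0,"ty":0,"tz":0,"wx":0,"wy":0,"wz":0},{"grip":40,"tx":0,"ty":0,"tz":0,"wx":0,"wy":0,"wz":0}]'
python3 - <<'E'
from h import *
st(); e=cap('side','s22'); 
b=cv2.imread('pics/s22.png')[150:290,230:380]
cv2.imwrite('pics/c27.png',cv2.resize(b,(640,600)))
E
```

```text
time_s: 46.38
eef_pos: [626.7, -196.0, 23.9]
ee_rot: [-0.707, 0.707, 0.001, 0.001]
force: [-0.8, 0.6, -0.7]
grip_width: 0.622
t 46.38 [ 626.7 -196.    23.9] F [-0.82  0.58 -0.7 ] g 53.1
```

View pics/c27.png

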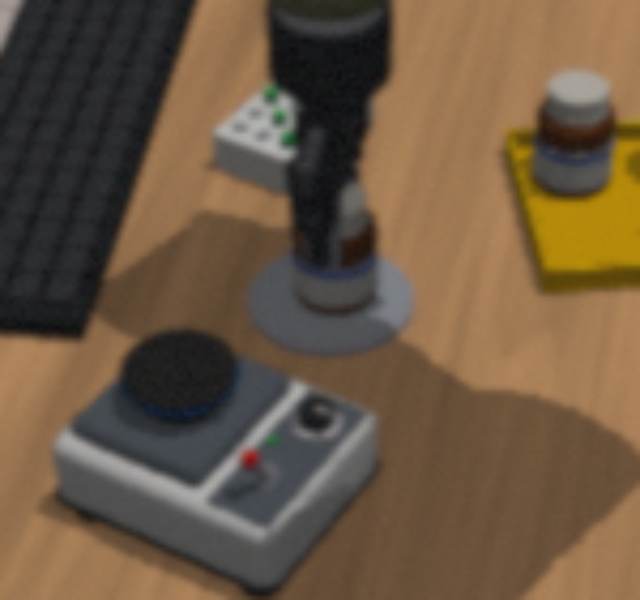

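```bash
python3 -m handwheel '[{"grip":40,"tx":0,"ty":2,"tz":0,"wx":0,"wy":0,"wz":0},{"grip":40,"tx":0,"ty":0,"tz":0,"wx":0,"wy":0,"wz":0},{"grip":70,"tx":0,"ty":0,"tz":0,"wx":0,"wy":0,"wz":0},{"grip":74,"tx":0,"ty":0,"tz":0,"wx":0,"wy":0,"wz":0},{"grip":74,"tx":0,"ty":0,"tz":0,"wx":0,"wy":0,"wz":0},{"grip":74,"tx":0,"ty":-20,"tz":0,"wx":0,"wy":0,"wz":0},{"grip":74,"tx":0,"ty":-40,"tz":0,"wx":0,"wy":0,"wz":0},{"grip":74,"tx":0,"ty":-40,"tz":0,"wx":0,"wy":0,"wz":0},{"grip":40,"tx":0,"ty":-20,"tz":0,"wx":0,"wy":0,"wz":0},{"grip":0,"tx":0,"ty":0,"tz":30,"wx":0,"wy":0,"wz":0}]'
python3 -m handwheel '[{"grip":0,"tx":0,"ty":0,"tz":35,"wx":0,"wy":0,"wz":0},{"grip":0,"tx":0,"ty":0,"tz":35,"wx":0,"wy":0,"wz":0},{"grip":0,"tx":0,"ty":0,"tz":35,"wx":0,"wy":0,"wz":0},{"grip":0,"tx":0,"ty":0,"tz":35,"wx":0,"wy":0,"wz":0},{"grip":0,"tx":0,"ty":0,"tz":35,"wx":0,"wy":0,"wz":0},{"grip":0,"tx":0,"ty":0,"tz":35,"wx":0,"wy":0,"wz":0},{"grip":0,"tx":0,"ty":0,"tz":35,"wx":0,"wy":0,"wz":0},{"grip":0,"tx":0,"ty":0,"tz":0,"wx":0,"wy":0,"wz":0},{"grip":0,"tx":0,"ty":0,"tz":0,"wx":0,"wy":0,"wz":0}]'
python3 - <<'E'
from h import *
go(624,78,56); d=cap('top','t23'); e=cap('side','s23')
a=cv2.imread('pics/t23.png')[170:350,130:490]; b=cv2.imread('pics/s23.png')[150:290,230:380]
cv2.imwrite('pics/c28.png',np.hstack([cv2.resize(a,(500,250)),cv2.resize(b,(268,250))]))
E
```

```text
time_s: 47.27
eef_pos: [627.7, -170.8, 146.5]
ee_rot: [-0.705, 0.709, 0.002, 0.005]
force: [0.6, 0.1, -0.0]
grip_width: 0.598
time_s: 48.02
eef_pos: [625.7, 80.4, 140.7]
ee_rot: [-0.707, 0.707, 0.001, -0.001]
force: [0.3, -1.0, 0.4]
grip_width: 0.002
t 48.02 [625.7  80.4 140.7] F [ 0.31 -0.99  0.39] g 0.2
world d [ -1.7  -2.4 -84.7] tool d [-1.8 84.7 -2.3]
rv [0.0002 0.0028 0.0004] after-turn tool d [-1.7 84.7 -2.4]
```

View pics/c28.png

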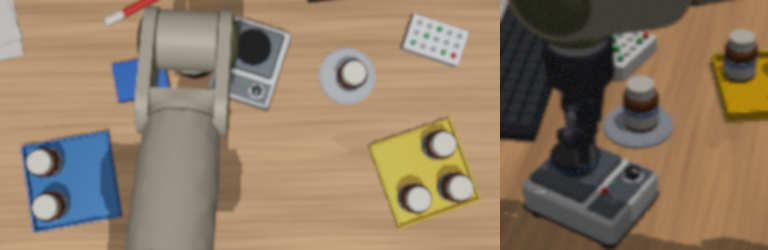

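The bottle stands on the dish. Next I'll push the lever off from its +y side.

```bash
python3 -m handwheel '[{"grip":0,"tx":-1.5,"ty":30,"tz":-2,"wx":0,"wy":0,"wz":0},{"grip":0,"tx":0,"ty":30,"tz":0,"wx":0,"wy":0,"wz":0},{"grip":0,"tx":0,"ty":15,"tz":0,"wx":0,"wy":0,"wz":0},{"grip":0,"tx":0,"ty":10,"tz":0,"wx":0,"wy":0,"wz":0},{"grip":0,"tx":0,"ty":0,"tz":0,"wx":0,"wy":0,"wz":0},{"grip":0,"tx":-2,"ty":0,"tz":-6,"wx":0,"wy":0,"wz":0},{"grip":0,"tx":-2,"ty":0,"tz":-6,"wx":0,"wy":0,"wz":0},{"grip":0,"tx":0,"ty":0,"tz":0,"wx":0,"wy":0,"wz":0}]'
python3 - <<'E'
from h import *
st(); e=cap('side','s24')
b=cv2.imread('pics/s24.png')[190:290,240:360]
cv2.imwrite('pics/c29.png',cv2.resize(b,(720,600),interpolation=cv2.INTER_CUBIC))
E
```

```text
time_s: 48.78
eef_pos: [621.3, 64.2, 58.0]
ee_rot: [0.707, -0.707, -0.001, -0.002]
force: [-0.3, 3.8, 2.0]
grip_width: -0.001
t 48.78 [621.3  64.2  58. ] F [-0.27  3.79  1.98] g -0.0
```

View pics/c29.png

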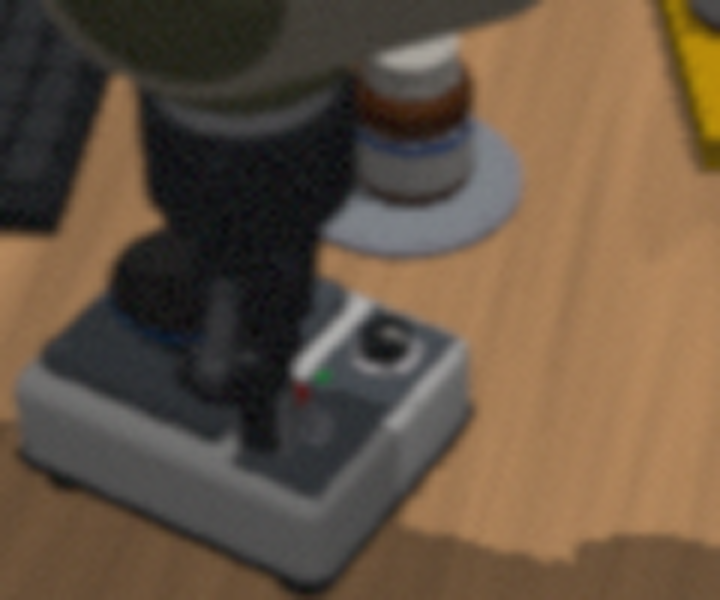

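```bash
python3 -m handwheel '[{"grip":0,"tx":-2,"ty":0,"tz":-6,"wx":0,"wy":0,"wz":0},{"grip":0,"tx":-2,"ty":0,"tz":-6,"wx":0,"wy":0,"wz":0},{"grip":0,"tx":-2,"ty":0,"tz":-5,"wx":0,"wy":0,"wz":0},{"grip":0,"tx":-1,"ty":0,"tz":-4,"wx":0,"wy":0,"wz":0},{"grip":0,"tx":-1,"ty":0,"tz":-3,"wx":0,"wy":0,"wz":0},{"grip":0,"tx":0,"ty":0,"tz":0,"wx":0,"wy":0,"wz":0}]'
python3 - <<'E'
from h import *
st(); e=cap('side','s25')
b=cv2.imread('pics/s25.png')[190:290,240:360]
cv2.imwrite('pics/c30.png',cv2.resize(b,(720,600),interpolation=cv2.INTER_CUBIC))
E
```

```text
time_s: 49.33
eef_pos: [612.1, 40.7, 55.3]
ee_rot: [0.707, -0.707, 0.0, -0.0]
force: [0.5, 3.0, -0.6]
grip_width: -0.003
t 49.33 [612.1  40.7  55.3] F [ 0.5   3.05 -0.63] g -0.3
```

View pics/c30.png

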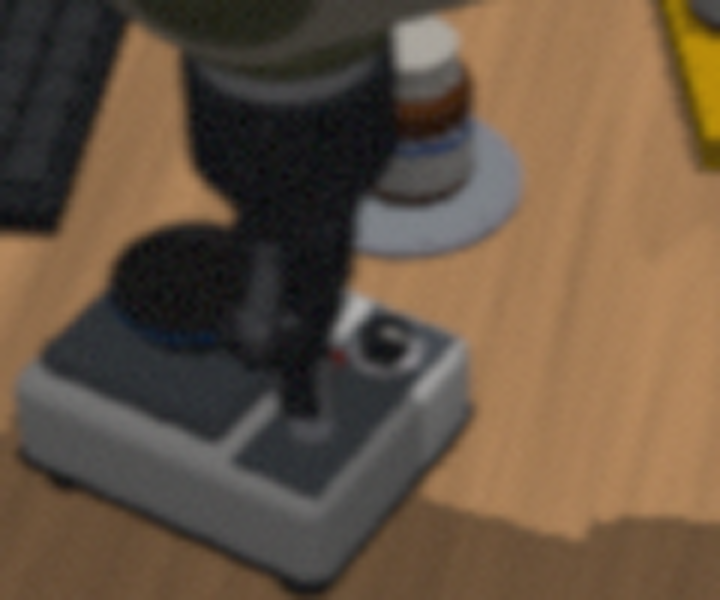

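```bash
python3 -m handwheel '[{"grip":0,"tx":-1,"ty":0,"tz":-3,"wx":0,"wy":0,"wz":0},{"grip":0,"tx":-1,"ty":0,"tz":-2,"wx":0,"wy":0,"wz":0},{"grip":0,"tx":0,"ty":0,"tz":0,"wx":0,"wy":0,"wz":0},{"grip":0,"tx":0,"ty":0,"tz":0,"wx":0,"wy":0,"wz":0}]'
```

```text
time_s: 49.72
eef_pos: [611.6, 39.3, 55.6]
ee_rot: [0.709, -0.705, -0.002, -0.001]
force: [9.4, 21.1, -2.6]
grip_width: 0.0
```

The lever is at its stop (21 N). I'll back off, rise clear and do the final checks.

```bash
python3 -m handwheel '[{"grip":0,"tx":4,"ty":0,"tz":12,"wx":0,"wy":0,"wz":0},{"grip":0,"tx":2,"ty":0,"tz":6,"wx":0,"wy":0,"wz":0},{"grip":0,"tx":0,"ty":-30,"tz":0,"wx":0,"wy":0,"wz":0},{"grip":0,"tx":0,"ty":-40,"tz":0,"wx":0,"wy":0,"wz":0},{"grip":0,"tx":0,"ty":-40,"tz":0,"wx":0,"wy":0,"wz":0},{"grip":0,"tx":-35,"ty":0,"tz":0,"wx":0,"wy":0,"wz":0},{"grip":0,"tx":-35,"ty":0,"tz":0,"wx":0,"wy":0,"wz":0},{"grip":0,"tx":-35,"ty":0,"tz":0,"wx":0,"wy":0,"wz":0},{"grip":0,"tx":-35,"ty":0,"tz":0,"wx":0,"wy":0,"wz":0},{"grip":0,"tx":-35,"ty":0,"tz":0,"wx":0,"wy":0,"wz":0}]'
python3 -m handwheel '[{"grip":0,"tx":-35,"ty":0,"tz":0,"wx":0,"wy":0,"wz":0},{"grip":0,"tx":0,"ty":0,"tz":0,"wx":0,"wy":0,"wz":0},{"grip":0,"tx":0,"ty":0,"tz":0,"wx":0,"wy":0,"wz":0},{"grip":0,"tx":0,"ty":0,"tz":0,"wx":0,"wy":0,"wz":0}]'
python3 - <<'E'
from h import *
st(); d=cap('top','t26'); e=cap('side','s26'); print(pj(e,[(606,21,88)]),pj(d,[(607,21,88)]))
a=cv2.imread('pics/t26.png')[170:350,130:490]; b=cv2.imread('pics/s26.png')[190:290,240:360]; c=cv2.imread('pics/s26.png')[150:460,230:430]
cv2.imwrite('pics/c31.png',np.vstack([cv2.resize(a,(600,300)),np.hstack([cv2.resize(b,(360,300)),cv2.resize(c,(240,300))])]))
hsv=cv2.cvtColor(cv2.imread('pics/t26.png'),cv2.COLOR_BGR2HSV)
m=((hsv[...,1]<40)&(hsv[...,2]>150)).astype(np.uint8)
n,l,s,cc=cv2.connectedComponentsWithStats(m)
for i in range(1,n):
    if 120<s[i,4]<400: print(cc[i].round(1),s[i,4],w(d,cc[i],80).round(1))
E
```

```text
time_s: 50.55
eef_pos: [439.4, 53.5, 165.2]
ee_rot: [-0.707, 0.707, -0.0, -0.0]
force: [0.8, -0.8, 1.0]
grip_width: -0.001
time_s: 50.88
eef_pos: [407.1, 53.5, 165.9]
ee_rot: [-0.707, 0.707, 0.0, 0.0]
force: [0.8, -0.2, 0.2]
grip_width: 0.0
t 50.88 [407.1  53.5 165.9] F [ 0.83 -0.15  0.19] g 0.0
[[295.48413264 249.02307404]] [[299.76666046 229.44514815]]
[449.7 273.2] 221 [ 491.  -356.5   80. ]
[635.1 285.4] 313 [ 454.7 -814.1   80. ]
[157.3 286.3] 227 [469.6 379.7  80. ]
[461.8 304.9] 229 [ 411.2 -383.1   80. ]
[431.5 313. ] 225 [ 391.9 -306.7   80. ]
[161.6 318.9] 234 [388.6 367.6  80. ]
[354.5 463.3] 198 [  34.8 -104.5   80. ]
```

View pics/c31.png

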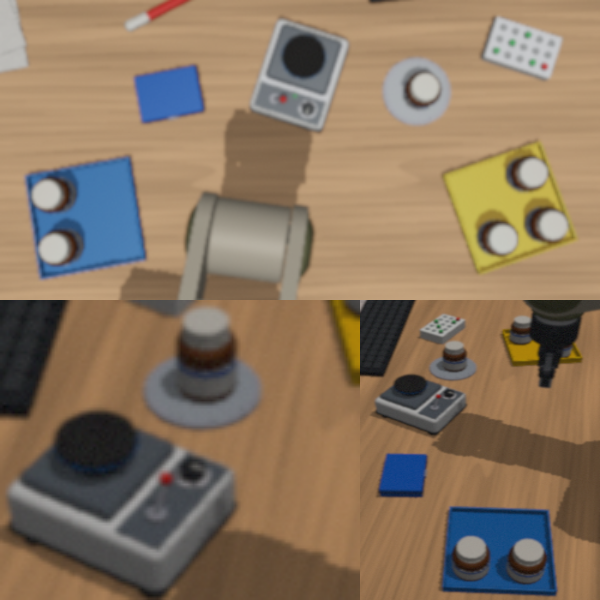

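Run:
```python
from h import *
d=load('t26'); print(w(d,(385,222.8),80), 'dish 626,-195')
C=np.array([434,334.2]);u=np.array([25,-160.])/162;v=np.array([-u[1],u[0]])
for p in((469.6,379.7),(388.6,367.6)): q=np.array(p)-C; print(q@u,q@v)
C=np.array([439.8,-331.2]);u=np.array([53,-155.])/163.8;v=np.array([-u[1],u[0]])
for p in((491,-356.5),(411.2,-383.1),(391.9,-306.7)): q=np.array(p)-C; print(q@u,q@v)
ctrl.finish_job()
```

```text
[ 621.87816851 -196.78239285   80.        ] dish 626,-195
-39.444444444444436 42.18209876543212
-39.99382716049386 -39.685185185185155
40.507326007326014 40.26312576312574
39.85775335775338 -43.856532356532384
-38.68253968253969 -37.39926739926743
the job is handed in; nothing more can be done
```

I finished the whole job and handed it in at about 51 s of the 210 s allowed. The hand-in gives no verdict.

- **Sorting:** I weighed all six bottles by lifting. Three were full (1.5–1.9 N), in the blue tray, and three were empty (about 0.4–0.6 N), in the yellow tray. One bottle was knocked aside during the run; I found it again in the side picture and sorted it.
- **Mixing:** With the mixer on (lever leaning to the on side, green lamp lit), I pressed one full bottle on the head at about 24 N for over 2.5 s. Pressing further raised the force but gave no more travel, so the head was fully down.
- **Finish:** That bottle now stands on the dish, and the mixer is off.

**Last checks**
- In the last pictures the dish bottle's cap is about 5 mm from the dish centre. The five other bottles are within 44 mm of their tray centres on each axis and look upright.
- The lever tip is back at its starting "off" pixel and the green lamp is out.
- The slide box, tube rack and marker show no visible movement (judged by eye, not measured), and the arm is clear of everything.

**Slips**
- One early row went down instead of up and pressed on a bottle with about 21 N. I regrasped it and it stayed upright.
- The shut fingertips sat about 18 mm higher than the stated TCP, so two pushes at the switch failed: the first passed over the lever and the second rode up on its ball. The third, lower push worked.

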